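# Swap two component kit trays and close them with their lids

### The job

The yellow and the blue kit tray stand on each other's plates. Swap them, setting one down and letting go of it on the black spare mat on the way, so that each stands centred on and square to the plate of its own colour; once both are home, close each with the lid of its own colour, cut corners over cut corners and fully down. Keep the trays upright and do not disturb the wire reel or the meter.

Things in the scene. Friction and masses are not known exactly. Their poses are not given: they have to be found in the camera images.
- yellow_tray: Yellow open kit tray with eight silvery capacitors fixed inside, 84 mm (its x) by 50 mm (y) by 32 mm high, about 140 g; at the start on the plate of the other colour. Both corners of its +x end are cut off (18 mm), those at -x are square. Grip from above across its 50 mm width at mid length. Origin: centre of its underside, z up.
- blue_tray: Blue open kit tray with eight black chips fixed inside, 84 mm (its x) by 50 mm (y) by 32 mm high, about 140 g; at the start on the plate of the other colour. Both corners of its +x end are cut off (18 mm), those at -x are square. Grip from above across its 50 mm width at mid length. Origin: centre of its underside, z up.
- yellow_plate: Yellow flat plate with a grey middle, home of the yellow tray, 120 mm (x) by 90 mm (y), 6 mm thick, fixed to the bench. Origin: centre of its underside, so a tray standing on it has its origin 6 mm higher; z up.
- blue_plate: Blue flat plate with a grey middle, home of the blue tray, 120 mm (x) by 90 mm (y), 6 mm thick, fixed to the bench. Origin: centre of its underside, so a tray standing on it has its origin 6 mm higher; z up.
- spare_mat: Black flat rubber mat, empty at the start, the free spot, 120 mm (x) by 90 mm (y), 6 mm thick, fixed to the bench. Origin: centre of its underside, so a tray standing on it has its origin 6 mm higher; z up.
- yellow_lid: Yellow lid lying skirt down on the bench, 99 mm (x) by 65 mm (y), 70 g. Grey grip bar over its middle: 50 mm along x, 12 mm along y, from 16 to 44 mm above the origin. Both +x corners cut: fits a tray only with its x along the tray's x. Flared skirt 12 mm deep, clear of the tray by 5 mm at its mouth, 2.5 mm seated; seated, origin 20 mm above the tray's. Origin: centre of skirt's lower edge.
- blue_lid: Blue lid lying skirt down on the bench, 99 mm (x) by 65 mm (y), 70 g. Grey grip bar over its middle: 50 mm along x, 12 mm along y, from 16 to 44 mm above the origin. Both +x corners cut: fits a tray only with its x along the tray's x. Flared skirt 12 mm deep, clear of the tray by 5 mm at its mouth, 2.5 mm seated; seated, origin 20 mm above the tray's. Origin: centre of skirt's lower edge.
- wire_reel: Copper-coloured loose reel standing on end, 60 mm across, 48 mm high, not to be disturbed. Origin: centre of its underside.
- meter: Black hand-held meter lying flat, loose, 140 mm (x) by 70 mm (y) by about 38 mm high, with a green display, not to be disturbed. Origin: centre of its underside.
Mind the look-alikes: they are no part of the job. Leave any green look-alike of the blue_tray alone.

How it is judged:
By the outcome, as a careful person would: the job done as asked, in the order asked, and still so for the second after the job is handed in, with the robot touching nothing.
It also fails if it takes over 109 s, if anything falls off the work surface, if the arm or the gripper's body presses on something with over 40 N, if the wrist force passes 120 N, or if a joint passes its speed limit or range.

### The arm

A 6-joint arm with a two-finger parallel gripper is mounted at the origin on the work surface. World frame = base frame: x ahead of the robot, y to its left, z up, the work surface at z = 0. Lengths are in m, angles in rad, forces in N, time in s.
With the tool pointing down it reaches from about 0.3 to 0.875 m from the base axis. Payload 4.2 kg.
Tool frame: the origin (TCP) lies midway between the tips of the shut fingers; the grasp point (between the pads) lies 19 mm behind it; x points along the fingers, z is the direction in which the jaws open and shut, and the axes are right-handed (so a half turn about x gives the same grasp; the last joint's range is limited). The gripper opens to 85 mm and grips with 20 to 120 N. Pads are 22 mm wide; open, the fingers measure 114 mm over their backs; the gripper's body (76 mm by 85 mm) begins 54 mm behind the grasp point. The pads swing forward as they close: fully open they stand 13 mm farther back than shut.
Start: joints at [-1.239, 0.32, 1.565, -0, 1.257, -0.02], TCP at [0.198, -0.54, 0.231] pointing down, gripper open.
Joint ranges: [-3.11, 3.11], [-0.84, 2.01], [0.21, 2.61], [-1.34, 4.49], [0.05, 2.63], [-2.56, 2.56]. Speed limits (rad/s): [2.57, 2.57, 3.14, 3.14, 3.14, 3.14].

### API

Orientations are given as [roll, pitch, yaw] about the fixed x, y, z axes, in that order (R = Rz(yaw) Ry(pitch) Rx(roll)).
In Python, from station import * gives the robot as it stands.
- The arm moves only by the tool jog_arm, never from a script. Its argument "steps" is a list of rows, each an object of numbers: "jaw": the closure, from 0 (fully open) to 1 (shut); "tx", "ty", "tz": the shift along the tool's x, y, z in cm; "ax", "ay", "az": the turn, a rotation vector about the tool's x, y, z in degrees. In form: [{"jaw": .., "tx": .., "ty": .., "tz": .., "ax": .., "ay": .., "az": ..}, ...]. A call has exactly 5 rows; each row is the pose to reach, as a shift and turn from the pose commanded when the call began, along the tool's axes at that moment; what a row does not reach only later rows make up. A row lasts 1/8 s, in which the tool goes at most 62.5 mm and 10.7 degrees, less where a joint would pass 70% of its speed; a pose out of reach is approached as far as the arm can. A call with a gripper value outside its range is refused whole. The fingers move at their own pace and stop on an object; the grip force is fixed at half the most. Time passes only in rows, so rows that repeat a pose let the fingers close, or fill a call up. It gives the time, the measured TCP pose, the force and the opening at its end, in the units of the state.
- sense(): the state, without advancing time (a new reading comes with each control period).
- get_image(name): name is "side" or "top"; returns a dict with "frame" (384x512x3 uint8, red, green, blue), "fx", "fy", "cx", "cy" (pixels), "eye" and "attitude" of the camera in the world. Camera axes: x right, y down, z forward; pixel columns grow to the right and rows downward; lengths in m; the calibration is good to about 2 mm. A picture is of the moment at which its call begins. There is no depth.
- job_done(): hands the job in, once; it reports no verdict.
The state is a dict: "time": time; "joint_positions": joint angles; "qvel": joint speeds; "tau": joint torques, N m; "ee_pos": TCP position; "tool_rot": TCP orientation; "force": force on the tool from outside, world axes, zero at the start; "torque": the same for the moment, N m; "width": finger opening in m.
Only numpy, scipy, OpenCV 4.12 (cv2) and the standard library are available. Lean on these libraries where they do the work, as an engineer would, in place of code of your own. Each camera call takes 0.05 s, during which the arm holds its last target.

## Working session

There is one attempt and no reset: what is moved stays moved. The work goes in short steps, Python scripts to look and compute and a tool call to move; the robot and the scene stay as the last step left them, time stands still between calls to the robot, and variables do not carry over. Pictures are saved under pics/ and viewed, and the job is handed in when it is done.

Besides the shell and the picture viewer there is one more tool, called as a command line: name --argument value ..., lists and objects as JSON in quotes. jog_arm: Moves the arm, as the interface text tells. Its arguments: {"type":"object","properties":{"steps":{"type":"array"}},"required":["steps"]}

```bash
ls; mkdir -p pics
python3 - <<'E'
from station import *
import cv2
s=sense();print(s)
for n in("top","side"):
    d=get_image(n);cv2.imwrite(f"pics/{n}0.png",d["frame"][:,:,::-1])
    print({k:v for k,v in d.items() if k!="frame"})
E
```

```text
pics
{'time': 0.0, 'joint_positions': array([-1.23903392e+00,  3.20290564e-01,  1.56567641e+00,  2.67877457e-05,
        1.25741232e+00, -2.00068248e-02]), 'qvel': array([ 1.21456219e-04, -7.12843480e-04,  1.40997974e-05, -3.11424204e-04,
        6.96791308e-04, -1.90032802e-04]), 'tau': array([-4.62273317e-05, -4.15516269e+01, -2.34159458e+01, -7.87907493e-05,
        8.30317877e-03, -8.52447499e-07]), 'ee_pos': array([ 0.19796947, -0.53933294,  0.23048405]), 'tool_rot': array([3.10733196, 1.5690095 , 1.88829658]), 'force': array([-1.04239347, -0.02230669, -0.12175876]), 'torque': array([-0.01111232,  0.00749417, -0.02772327]), 'width': 0.08512534327225664}
{'fx': 422.67241715705023, 'fy': 422.67241715705023, 'cx': 260.25771841656615, 'cy': 194.7138785764905, 'eye': array([ 0.47031388, -0.01317612,  0.99494565]), 'attitude': array([-3.05413427, -0.00938559, -1.55993955])}
{'fx': 367.2867737234919, 'fy': 367.2867737234919, 'cx': 253.86037230408587, 'cy': 188.38442793267933, 'eye': array([ 0.1309024 , -0.46698879,  0.50365385]), 'attitude': array([-2.21002464,  0.00249095, -0.75543443])}
```

Run:
```python
import cv2
for n in("top","side"):
    im=cv2.imread(f"pics/{n}0.png");cv2.imwrite(f"pics/{n}0b.png",cv2.resize(im,(800,600),interpolation=cv2.INTER_CUBIC))
```

```text
(no output)
```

View pics/top0b.png

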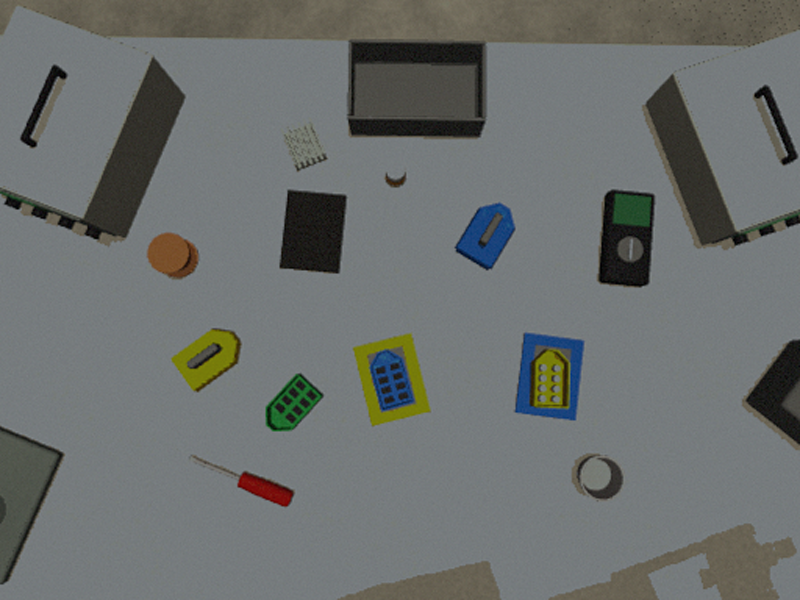

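View pics/side0b.png

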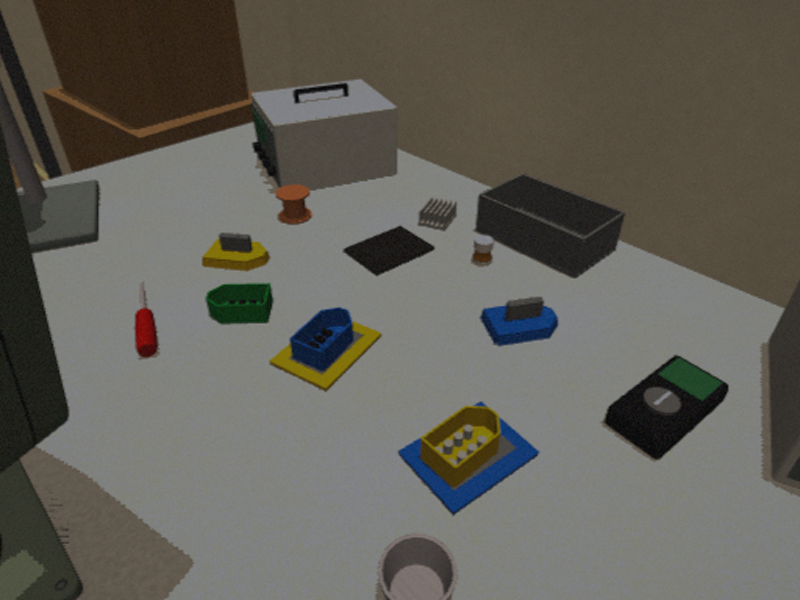

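The top picture (800x600) shows these objects:

| Object | Pixel | Note |
|---|---|---|
| blue tray | (391,383) | on the yellow plate, black chips |
| yellow tray | (550,380) | on the blue plate, silver capacitors |
| green look-alike tray | (295,403) | leave alone |
| yellow lid | (206,358) | |
| blue lid | (486,236) | |
| spare mat | (313,231) | |
| reel | (172,256) | |
| meter | (627,238) | |
| cup | (597,477) | not to be touched |

- **Blue tray candidates:** the true one (391,383), the green one (295,403) and the blue lid (486,236).
- **Yellow tray candidates:** the true one (550,380) and the yellow lid (206,358).

I'll check my choice in a crop and fit the poses next.

```bash
cat > h.py <<'E'
import numpy as np, cv2, math
from scipy.spatial.transform import Rotation as R
from scipy.optimize import minimize
from station import *
def proj(d,P):
    M=R.from_euler('xyz',d["attitude"]).as_matrix()
    c=(np.atleast_2d(P)-d["eye"])@M
    return np.c_[d["fx"]*c[:,0]/c[:,2]+d["cx"], d["fy"]*c[:,1]/c[:,2]+d["cy"]]
def unproj(d,uv,z):
    M=R.from_euler('xyz',d["attitude"]).as_matrix()
    uv=np.atleast_2d(uv); r=np.c_[(uv[:,0]-d["cx"])/d["fx"],(uv[:,1]-d["cy"])/d["fy"],np.ones(len(uv))]@M.T
    return d["eye"]+r*((z-d["eye"][2])/r[:,2])[:,None]
def cutpoly(L,W,c): return np.array([[-L/2,-W/2],[L/2-c,-W/2],[L/2,-W/2+c],[L/2,W/2-c],[L/2-c,W/2],[-L/2,W/2]])
def prism(p,z0,z1,p1=None):
    p1=p if p1 is None else p1
    return np.r_[np.c_[p,np.full(len(p),z0)],np.c_[p1,np.full(len(p1),z1)]]
rect=lambda L,W:np.array([[-L/2,-W/2],[L/2,-W/2],[L/2,W/2],[-L/2,W/2]])
tray=prism(cutpoly(.084,.050,.018),0,.032)
plate=prism(rect(.12,.09),0,.006)
lid=prism(cutpoly(.099,.065,.0195),0,.016,cutpoly(.094,.060,.0195))
def pose(m,x,y,yaw,z):
    c,s=math.cos(yaw),math.sin(yaw)
    return m@np.array([[c,s,0],[-s,c,0],[0,0,1]])+[x,y,z]
def mask(f,col):
    h=cv2.cvtColor(f,cv2.COLOR_RGB2HSV)
    lo,hi={'blue':((98,120,35),(122,255,255)),'yellow':((22,110,50),(35,255,255)),'green':((50,110,30),(90,255,255))}[col]
    return cv2.inRange(h,lo,hi)
def comps(f,col,amin=60):
    n,l,st,c=cv2.connectedComponentsWithStats(mask(f,col),connectivity=4)
    return [(l==i,c[i],st[i,4]) for i in range(1,n) if st[i,4]>=amin]
S=4
def raster(uv):
    # coverage in window
    h=cv2.convexHull(((uv+0.5)*S*16-8).round().astype(np.int32))
    a=np.zeros((384*S,512*S),np.uint8); cv2.fillConvexPoly(a,h,1,cv2.LINE_8,4); return a
def hullmask(m):
    pts=cv2.findContours(m.astype(np.uint8),cv2.RETR_EXTERNAL,cv2.CHAIN_APPROX_NONE)[0]
    a=np.zeros(m.shape,np.uint8); cv2.fillConvexPoly(a,cv2.convexHull(np.vstack(pts)),1); return a
def fit(obs,m,z,x0):
    """obs: list of (cam dict, boolean mask)"""
    H=[(d,cv2.resize(hullmask(k),None,fx=S,fy=S,interpolation=cv2.INTER_NEAREST)) for d,k in obs]
    def cost(p):
        t=0
        for d,k in H:
            r=raster(proj(d,pose(m,p[0],p[1],p[2],z)))
            t+=1-(r&k).sum()/max(1,(r|k).sum())
        return t
    best=None
    for dy in (0,):
        s=np.array([[0,0,0],[.006,0,0],[0,.006,0],[0,0,.12]])+x0
        q=minimize(cost,x0,method='Nelder-Mead',options=dict(initial_simplex=s,xatol=1e-4,fatol=1e-4,maxiter=120))
        if best is None or q.fun<best.fun: best=q
    return best.x,best.fun
E
python3 - <<'E'
from h import *
T=get_image("top");D=get_image("side")
np.save("img0.npy",dict(T=T,D=D),allow_pickle=True)
for n,d in(("T",T),("D",D)):
    for c in("blue","yellow","green"):
        for m,ce,a in comps(d["frame"],c): print(n,c,ce.round(0),a,unproj(d,ce,.01).round(3)[0,:2])
c=T["frame"][190:280,100:390,::-1];cv2.imwrite("pics/crop0.png",cv2.resize(c,None,fx=2.7,fy=2.7,interpolation=cv2.INTER_CUBIC))
E
```

```text
T blue [311. 151.] 855 [ 0.663 -0.14 ]
T blue [351. 240.] 991 [ 0.455 -0.233]
T blue [250. 243.] 605 [0.445 0.002]
T yellow [133. 229.] 883 [0.474 0.273]
T yellow [250. 243.] 1086 [0.445 0.   ]
T yellow [352. 242.] 571 [ 0.449 -0.236]
T green [404. 134.] 453 [ 0.705 -0.362]
T green [186. 259.] 602 [0.406 0.149]
D blue [331. 208.] 785 [ 0.656 -0.145]
D blue [207. 216.] 1016 [0.45  0.015]
D blue [301. 301.] 1319 [ 0.434 -0.254]
D yellow [150. 164.] 458 [0.469 0.269]
D yellow [210. 230.] 784 [ 0.429 -0.022]
D yellow [296. 282.] 907 [ 0.456 -0.223]
D green [153. 194.] 874 [0.411 0.157]
D green [441. 242.] 550 [ 0.725 -0.348]
```

View pics/crop0.png

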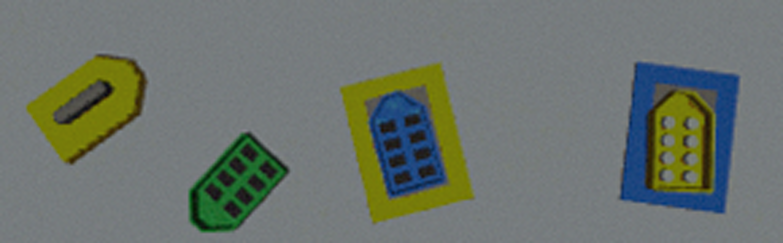

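```bash
cat > meas.py <<'E'
from h import *
def pick(d,col,p,z):
    u=proj(d,[p[0],p[1],z])[0]
    c=comps(d["frame"],col); return min(c,key=lambda k:np.hypot(*(k[1]-u)))[0]
def meas(name,m,col,z,x0,views,zc=.01):
    out=[]
    for vs in views:
        x,f=fit([(d,pick(d,col,x0,z+zc)) for d in vs],m,z,np.array(x0)); out.append((x,f))
        print(name,(x*[1000,1000,180/np.pi]).round(1),round(f,3))
    return out
E
python3 - <<'E'
from meas import *
q=np.load("img0.npy",allow_pickle=True).item();T,D=q["T"],q["D"]
V=[[T],[D],[T,D]]
meas("bt",tray,"blue",.006,[.445,.002,.12],V)
meas("yt",tray,"yellow",.006,[.449,-.236,0],V)
meas("yp",plate,"yellow",0,[.445,.0,.2],V,0)
meas("bp",plate,"blue",0,[.45,-.234,-.1],V,0)
meas("yl",lid,"yellow",0,[.474,.273,-1.],V)
meas("bl",lid,"blue",0,[.663,-.14,-.5],V)
# mat: dark
print("mat corners", unproj(T,np.array([[288,191],[346,195],[340,273],[280,268]])*.64-.2,.006).round(3))
print("reel", unproj(T,[[167*.64,246*.64]],.048).round(3),"meter",unproj(T,[[628*.64,238*.64]],.038).round(3))
E
```

```text
bt [447.8   1.8  16.4] 0.036
bt [447.9   4.2  15.7] 0.042
bt [447.8   2.3  16. ] 0.109
yt [ 450.7 -232.8   -1.4] 0.061
yt [ 450.8 -229.5   -3.2] 0.082
yt [ 450.8 -231.5   -2.5] 0.193
yp [445.7   0.5  14.5] 0.029
yp [445.9   3.5  14.4] 0.168
yp [446.1   0.9  14.5] 0.214
bp [ 452.6 -235.8   -7.1] 0.023
bp [ 453.8 -233.6   -6.9] 0.135
bp [ 452.9 -235.2   -7.4] 0.171
yl [476.8 273.  -54.4] 0.073
yl [477.  275.3 -56.6] 0.102
yl [476.1 273.7 -54.9] 0.183
bl [ 668.4 -143.3  -30.8] 0.057
bl [ 669.3 -141.4  -30. ] 0.108
bl [ 668.4 -143.2  -31.7] 0.177
mat corners [[0.729 0.162 0.006]
 [0.724 0.073 0.006]
 [0.604 0.08  0.006]
 [0.61  0.171 0.006]]
reel [[0.634 0.326 0.048]] meter [[ 0.656 -0.346  0.038]]
```

Side and top fits agree to about 2.5 mm. The crop confirms the choice: the blue tray holds black chips and sits on the yellow plate, and the yellow tray holds silver capacitors. Next I'll plan the first reach.

```bash
cat > plan.py <<'E'
import sys
from h import *
s=sense()
C=R.from_euler('xyz',s["tool_rot"]).as_matrix(); p=s["ee_pos"]
def state():
    zz=C[:,2]; print("t",round(s["time"],2),"p mm",(p*1000).round(1),"jaw yaw",round(math.degrees(math.atan2(zz[1],zz[0])),1),"tilt",round(math.degrees(math.acos(-C[2,0])),2),"w",round(s["width"]*1000,1),"F",s["force"].round(1),"j6",round(s["joint_positions"][5],2))
def tgt(yaw):
    z=np.array([math.cos(yaw),math.sin(yaw),0]);x=np.array([0,0,-1.]);return np.c_[x,np.cross(z,x),z]
def go(x,y,z,objyaw_deg):
    # object yaw: jaws along its y
    best=None
    for k in(90,-90):
        T=tgt(math.radians(objyaw_deg+k)); r=R.from_matrix(C.T@T).as_rotvec()
        if best is None or np.linalg.norm(r)<np.linalg.norm(best[0]): best=(r,k)
    t=C.T@(np.array([x,y,z])/1000-p)*100
    print((x,y,z,objyaw_deg),"-> t cm",t.round(2),"a deg",np.degrees(best[0]).round(1),"k",best[1])
if __name__=="__main__":
    state()
    a=sys.argv[1:]
    for i in range(0,len(a),4): go(*map(float,a[i:i+4]))
E
python3 plan.py 448 2.5 150 16 448 2.5 10 16
```

```text
t 0.2 p mm [ 198.1 -539.5  230.8] jaw yaw -69.8 tilt 0.06 w 85.2 F [-0.1  0.5 -0.3] j6 -0.02
(448.0, 2.5, 150.0, 16.0) -> t cm [  8.13  42.14 -42.26] a deg [ 4.2 -0.1 -0. ] k -90
(448.0, 2.5, 10.0, 16.0) -> t cm [ 22.13  42.14 -42.25] a deg [ 4.2 -0.1 -0. ] k -90
```

jog_arm --steps '[{"jaw": 0,"tx": 1,"ty": 4.2,"tz": -4.2,"ax": 1},{"jaw": 0,"tx": 2,"ty": 8.4,"tz": -8.4,"ax": 2},{"jaw": 0,"tx": 3,"ty": 12.6,"tz": -12.7,"ax": 3},{"jaw": 0,"tx": 4,"ty": 16.8,"tz": -16.9,"ax": 4.2},{"jaw": 0,"tx": 5,"ty": 21,"tz": -21.1,"ax": 4.2}]'

```text
validation failed for argument at $.st...
```

```bash
python3 plan.py 448 2.5 100 16
```

```text
t 0.2 p mm [ 198.1 -539.5  230.8] jaw yaw -69.8 tilt 0.06 w 85.2 F [-0.1  0.5 -0.3] j6 -0.02
(448.0, 2.5, 100.0, 16.0) -> t cm [ 13.13  42.14 -42.26] a deg [ 4.2 -0.1 -0. ] k -90
```

Every key is needed in each row.

jog_arm --steps '[{"jaw": 0,"tx": 1,"ty": 4.2,"tz": -4.2,"ax": 1,"ay": 0,"az": 0},{"jaw": 0,"tx": 2,"ty": 8.4,"tz": -8.4,"ax": 2,"ay": 0,"az": 0},{"jaw": 0,"tx": 3,"ty": 12.6,"tz": -12.7,"ax": 3,"ay": 0,"az": 0},{"jaw": 0,"tx": 4,"ty": 16.8,"tz": -16.9,"ax": 4.2,"ay": 0,"az": 0},{"jaw": 0,"tx": 5,"ty": 21,"tz": -21.1,"ax": 4.2,"ay": 0,"az": 0}]'

```text
time: 0.82
ee_pos: [0.3231, -0.2677, 0.1811]
tool_rot: [0.781, 1.57, -0.512]
force: [1.4, -0.3, 0.4]
width: 0.0851
```

```bash
python3 plan.py 448 2.5 100 16
```

```text
t 0.82 p mm [ 323.1 -267.7  181.1] jaw yaw -74.1 tilt 0.05 w 85.1 F [ 1.4 -0.3  0.4] j6 0.57
(448.0, 2.5, 100.0, 16.0) -> t cm [  8.11  19.42 -22.56] a deg [-0.1  0.  -0. ] k -90
```

jog_arm --steps '[{"jaw": 0,"tx": 1.6,"ty": 3.9,"tz": -4.5,"ax": 0,"ay": 0,"az": 0},{"jaw": 0,"tx": 3.2,"ty": 7.8,"tz": -9,"ax": 0,"ay": 0,"az": 0},{"jaw": 0,"tx": 4.8,"ty": 11.7,"tz": -13.5,"ax": 0,"ay": 0,"az": 0},{"jaw": 0,"tx": 6.5,"ty": 15.6,"tz": -18,"ax": 0,"ay": 0,"az": 0},{"jaw": 0,"tx": 8.1,"ty": 19.4,"tz": -22.6,"ax": 0,"ay": 0,"az": 0}]'

```text
time: 1.45
ee_pos: [0.4477, 0.0032, 0.0999]
tool_rot: [0.96, 1.57, -0.332]
force: [0.4, -1.3, 0.7]
width: 0.0857
```

```bash
python3 plan.py 448 2.5 10 16
python3 - <<'E'
from h import *
for n in("top","side"):
    d=get_image(n);c=d["frame"][:,:,::-1]
    u=proj(d,[.448,.0025,.05])[0].astype(int);c=c[u[1]-70:u[1]+70,u[0]-80:u[0]+80];cv2.imwrite(f"pics/{n}1.png",cv2.resize(c,None,fx=4,fy=4))
E
```

```text
t 1.45 p mm [447.7   3.2  99.9] jaw yaw -74.0 tilt 0.05 w 85.7 F [ 0.4 -1.3  0.7] j6 1.27
(448.0, 2.5, 10.0, 16.0) -> t cm [8.99 0.   0.07] a deg [-0.  0. -0.] k -90
```

View pics/side1.png

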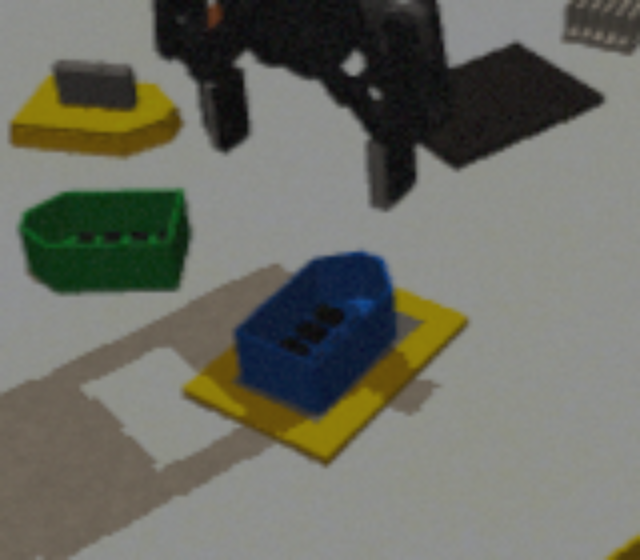

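View pics/top1.png

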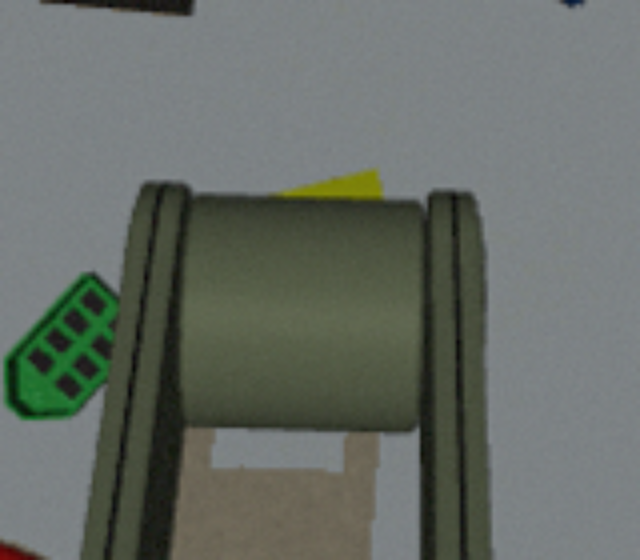

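The fingers straddle the blue tray: tips at crop (230,150) and (385,208), tray at (315,330). Descending.

jog_arm --steps '[{"jaw": 0,"tx": 4,"ty": 0,"tz": 0,"ax": 0,"ay": 0,"az": 0},{"jaw": 0,"tx": 7,"ty": 0,"tz": 0,"ax": 0,"ay": 0,"az": 0},{"jaw": 0,"tx": 9,"ty": 0,"tz": 0,"ax": 0,"ay": 0,"az": 0},{"jaw": 0.2,"tx": 9,"ty": 0,"tz": 0,"ax": 0,"ay": 0,"az": 0},{"jaw": 0.4,"tx": 9,"ty": 0,"tz": 0,"ax": 0,"ay": 0,"az": 0}]'

```text
time: 2.17
ee_pos: [0.4475, 0.001, 0.011]
tool_rot: [1.296, 1.57, 0.003]
force: [-0.8, 2.3, 1.7]
width: 0.0523
```

jog_arm --steps '[{"jaw": 1,"tx": 0,"ty": 0,"tz": 0,"ax": 0,"ay": 0,"az": 0},{"jaw": 1,"tx": 0,"ty": 0,"tz": 0,"ax": 0,"ay": 0,"az": 0},{"jaw": 1,"tx": 0,"ty": 0,"tz": 0,"ax": 0,"ay": 0,"az": 0},{"jaw": 1,"tx": 0,"ty": 0,"tz": 0,"ax": 0,"ay": 0,"az": 0},{"jaw": 1,"tx": 0,"ty": 0,"tz": 0,"ax": 0,"ay": 0,"az": 0}]'

```text
time: 2.8
ee_pos: [0.4479, 0.0011, 0.0114]
tool_rot: [1.167, 1.568, -0.125]
force: [-1.5, -1.1, 7.0]
width: 0.049
```

```bash
python3 - <<'E'
from meas import *
D=get_image("side")
meas("bt",tray,"blue",.006,[.448,.004,.28],[[D]])
c=D["frame"][120:300,130:330,::-1];cv2.imwrite("pics/side2.png",cv2.resize(c,None,fx=3,fy=3))
E
python3 plan.py 448 2.5 110 16
```

```text
bt [439.4   8.2  45.3] 0.23
t 2.85 p mm [447.8   1.   11.4] jaw yaw -74.0 tilt 0.14 w 49.1 F [-0.9 -0.8  6.9] j6 1.27
(448.0, 2.5, 110.0, 16.0) -> t cm [-9.86  0.08 -0.13] a deg [-0.   0.1 -0.1] k -90
```

View pics/side2.png

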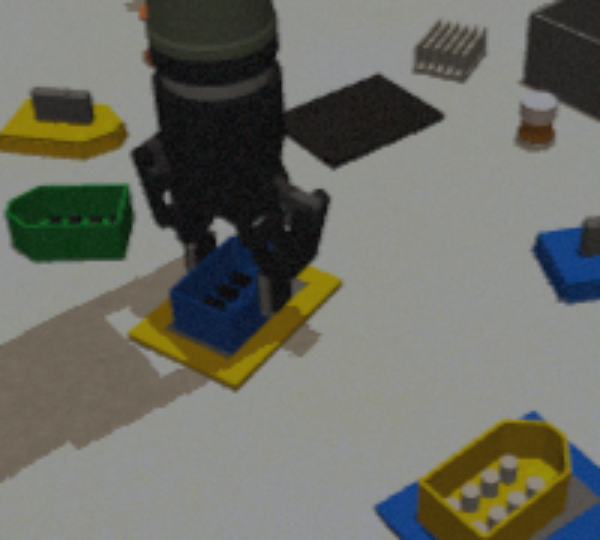

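Gripped (49 mm). Lifting a little, then on to the mat.

jog_arm --steps '[{"jaw": 1,"tx": -1,"ty": 0,"tz": 0,"ax": 0,"ay": 0,"az": 0},{"jaw": 1,"tx": -2.5,"ty": 0,"tz": 0,"ax": 0,"ay": 0,"az": 0},{"jaw": 1,"tx": -4,"ty": 0,"tz": 0,"ax": 0,"ay": 0,"az": 0},{"jaw": 1,"tx": -5,"ty": 0,"tz": 0,"ax": 0,"ay": 0,"az": 0},{"jaw": 1,"tx": -5,"ty": 0,"tz": 0,"ax": 0,"ay": 0,"az": 0}]'

```text
time: 3.48
ee_pos: [0.4474, 0.0013, 0.0611]
tool_rot: [1.24, 1.569, -0.052]
force: [-0.5, 0.1, -0.9]
width: 0.049
```

```bash
python3 plan.py 667 121.5 60 -3
```

```text
t 3.48 p mm [447.4   1.3  61.1] jaw yaw -74.0 tilt 0.11 w 49.0 F [-0.5  0.1 -0.9] j6 1.27
(667.0, 121.5, 60.0, -3.0) -> t cm [ 0.15 24.42 -5.52] a deg [19.   0.  -0.1] k -90
```

jog_arm --steps '[{"jaw": 1,"tx": 0,"ty": 3.5,"tz": -0.8,"ax": 3,"ay": 0,"az": 0},{"jaw": 1,"tx": 0,"ty": 9,"tz": -2,"ax": 8,"ay": 0,"az": 0},{"jaw": 1,"tx": 0,"ty": 15,"tz": -3.4,"ax": 13,"ay": 0,"az": 0},{"jaw": 1,"tx": 0,"ty": 20.5,"tz": -4.6,"ax": 17,"ay": 0,"az": 0},{"jaw": 1,"tx": 0,"ty": 24.4,"tz": -5.5,"ax": 19,"ay": 0,"az": 0}]'

```text
time: 4.1
ee_pos: [0.668, 0.1225, 0.059]
tool_rot: [-1.299, 1.57, -2.924]
force: [0.1, 0.3, -1.0]
width: 0.0487
```

```bash
python3 - <<'E'
from h import *
for n in("side","top"):
    d=get_image(n);c=d["frame"][:,:,::-1]
    u=proj(d,[.667,.1215,.03])[0].astype(int);c=c[u[1]-60:u[1]+70,u[0]-80:u[0]+80];cv2.imwrite(f"pics/{n}3.png",cv2.resize(c,None,fx=4,fy=4))
E
python3 plan.py 667 121.5 13 -3
```

```text
t 4.2 p mm [669.7 123.4  59. ] jaw yaw -93.0 tilt 0.15 w 48.9 F [-0.2 -0.3 -1.3] j6 1.79
(667.0, 121.5, 13.0, -3.0) -> t cm [ 4.59 -0.27  0.21] a deg [ 0.  -0.1 -0.1] k -90
```

View pics/side3.png

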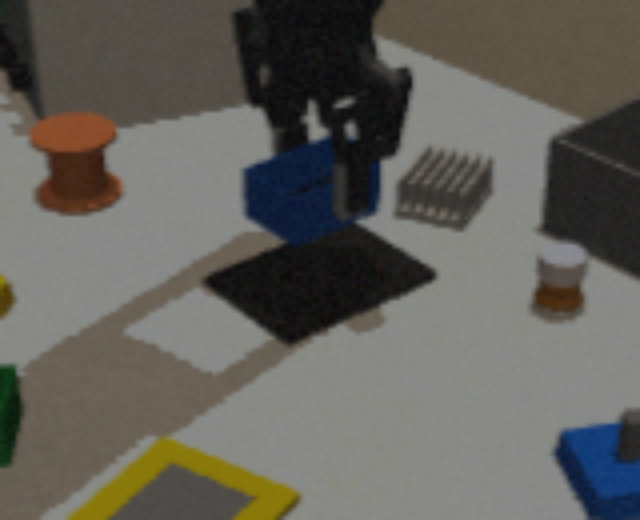

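The tray hangs over the mat and its overlap looks right, so I'll lower and release.

jog_arm --steps '[{"jaw": 1,"tx": 1.5,"ty": -0.25,"tz": 0.2,"ax": 0,"ay": 0,"az": 0},{"jaw": 1,"tx": 3.2,"ty": -0.25,"tz": 0.2,"ax": 0,"ay": 0,"az": 0},{"jaw": 1,"tx": 4.2,"ty": -0.25,"tz": 0.2,"ax": 0,"ay": 0,"az": 0},{"jaw": 1,"tx": 4.6,"ty": -0.25,"tz": 0.2,"ax": 0,"ay": 0,"az": 0},{"jaw": 1,"tx": 4.75,"ty": -0.25,"tz": 0.2,"ax": 0,"ay": 0,"az": 0}]'

```text
time: 4.82
ee_pos: [0.6639, 0.1192, 0.0127]
tool_rot: [1.08, 1.571, -0.544]
force: [-0.1, 0.6, -0.8]
width: 0.049
```

```bash
python3 plan.py 450.8 -231.5 80 -2.4
```

```text
t 4.83 p mm [663.9 119.2  12.7] jaw yaw -93.0 tilt 0.01 w 49.0 F [-0.1  0.6 -0.8] j6 1.78
(450.8, -231.5, 80.0, -2.4) -> t cm [ -6.73 -19.41  36.15] a deg [-0.6  0.  -0. ] k -90
```

jog_arm --steps '[{"jaw": 1,"tx": 0.1,"ty": 0,"tz": 0,"ax": 0,"ay": 0,"az": 0},{"jaw": 1,"tx": 0.15,"ty": 0,"tz": 0,"ax": 0,"ay": 0,"az": 0},{"jaw": 0.4,"tx": 0.15,"ty": 0,"tz": 0,"ax": 0,"ay": 0,"az": 0},{"jaw": 0,"tx": 0.15,"ty": 0,"tz": 0,"ax": 0,"ay": 0,"az": 0},{"jaw": 0,"tx": 0.15,"ty": 0,"tz": 0,"ax": 0,"ay": 0,"az": 0}]'

```text
time: 5.45
ee_pos: [0.664, 0.1194, 0.0116]
tool_rot: [1.609, 1.57, -0.015]
force: [-0.4, -0.0, 0.3]
width: 0.0845
```

```bash
python3 plan.py 450.8 -231.5 90 -2.4
```

```text
t 5.45 p mm [664.  119.4  11.6] jaw yaw -93.0 tilt 0.03 w 84.5 F [-0.4 -0.   0.3] j6 1.78
(450.8, -231.5, 90.0, -2.4) -> t cm [ -7.86 -19.43  36.17] a deg [-0.6 -0.  -0. ] k -90
```

jog_arm --steps '[{"jaw": 0,"tx": -4,"ty": 0,"tz": 0,"ax": 0,"ay": 0,"az": 0},{"jaw": 0,"tx": -8,"ty": 0,"tz": 0,"ax": 0,"ay": 0,"az": 0},{"jaw": 0,"tx": -10,"ty": -2.4,"tz": 4.5,"ax": 0,"ay": 0,"az": 0},{"jaw": 0,"tx": -10,"ty": -5,"tz": 9.5,"ax": 0,"ay": 0,"az": 0},{"jaw": 0,"tx": -10,"ty": -7.8,"tz": 14.5,"ax": 0,"ay": 0,"az": 0}]'

```text
time: 6.08
ee_pos: [0.5777, -0.0225, 0.1119]
tool_rot: [1.369, 1.569, -0.254]
force: [0.2, -0.8, 0.0]
width: 0.0857
```

jog_arm --steps '[{"jaw": 0,"tx": 0,"ty": -2.4,"tz": 4.5,"ax": 0,"ay": 0,"az": 0},{"jaw": 0,"tx": 0.5,"ty": -5,"tz": 9.5,"ax": 0,"ay": 0,"az": 0},{"jaw": 0,"tx": 1,"ty": -7.8,"tz": 14.5,"ax": 0,"ay": 0,"az": 0},{"jaw": 0,"tx": 1.5,"ty": -10,"tz": 18.6,"ax": 0,"ay": 0,"az": 0},{"jaw": 0,"tx": 2,"ty": -11.6,"tz": 21.7,"ax": -0.6,"ay": 0,"az": 0}]'

```text
time: 6.7
ee_pos: [0.4498, -0.2334, 0.0915]
tool_rot: [0.827, 1.57, -0.787]
force: [0.4, -0.6, -0.1]
width: 0.0851
```

```bash
python3 - <<'E'
from meas import *
T=get_image("top");D=get_image("side")
np.save("img1.npy",dict(T=T,D=D),allow_pickle=True)
for f,w in((meas,1),):
    pass
V=[[D]]
meas("bt",tray,"blue",.006,[.664,.12,-.05],[[T],[D]])
meas("yt",tray,"yellow",.006,[.45,-.231,-.04],[[D]])
meas("yp",plate,"yellow",0,[.445,.0,.25],[[T],[D]],0)
c=T["frame"][100:300,100:400,::-1];cv2.imwrite("pics/top4.png",cv2.resize(c,None,fx=2.6,fy=2.6))
c=D["frame"][120:350,100:400,::-1];cv2.imwrite("pics/side4.png",cv2.resize(c,None,fx=2.5,fy=2.5))
E
python3 plan.py 450.8 -231.5 10 -2.4
```

```text
bt [665.7 119.1  -4.7] 0.047
bt [664.8 119.2  -2.8] 0.041
yt [ 450.6 -230.1   -1.6] 0.037
yp [4.455e+02 4.000e-01 1.460e+01] 0.026
yp [446.4   4.1  13.9] 0.031
t 6.8 p mm [ 449.1 -234.    91.1] jaw yaw -92.7 tilt 0.06 w 85.5 F [ 0.5 -0.2  0.5] j6 1.12
(450.8, -231.5, 10.0, -2.4) -> t cm [ 8.11  0.16 -0.26] a deg [-0.3  0.   0.1] k -90
```

View pics/top4.png

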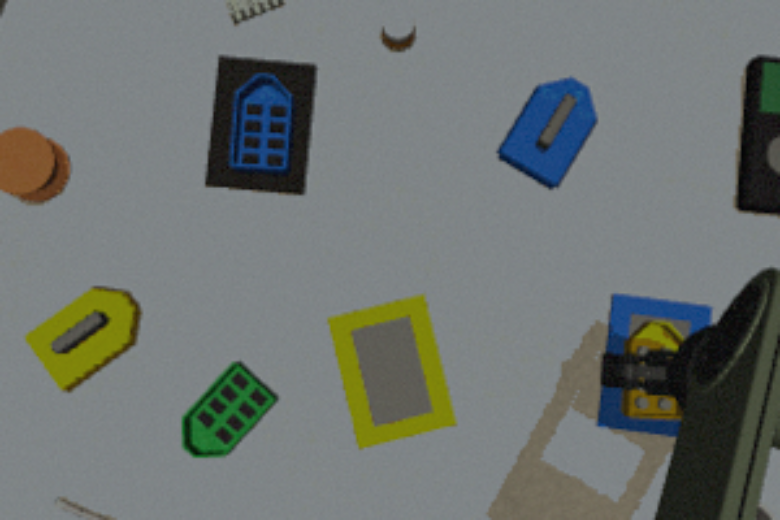

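View pics/side4.png

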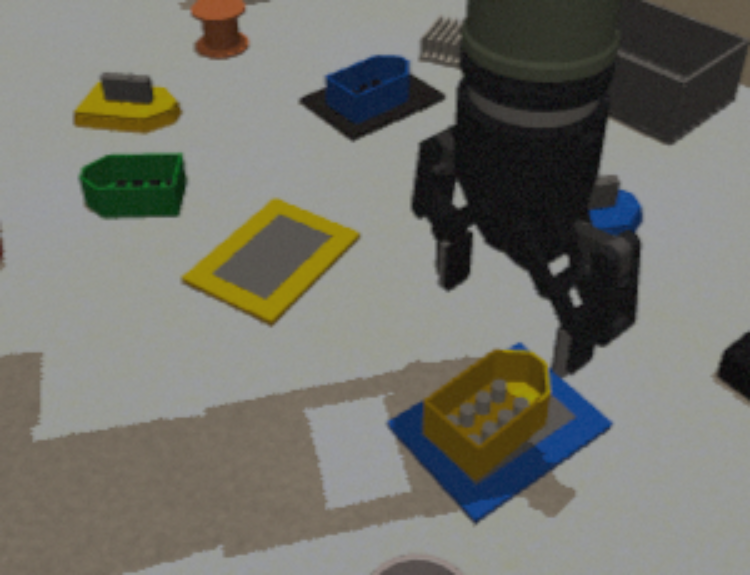

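The blue tray stands released on the mat. Now the yellow tray.

jog_arm --steps '[{"jaw": 0,"tx": 3,"ty": 0.15,"tz": -0.15,"ax": -0.6,"ay": 0,"az": 0},{"jaw": 0,"tx": 6,"ty": 0.15,"tz": -0.15,"ax": -0.6,"ay": 0,"az": 0},{"jaw": 0,"tx": 8,"ty": 0.15,"tz": -0.15,"ax": -0.6,"ay": 0,"az": 0},{"jaw": 0.2,"tx": 8,"ty": 0.15,"tz": -0.15,"ax": -0.6,"ay": 0,"az": 0},{"jaw": 0.4,"tx": 8,"ty": 0.15,"tz": -0.15,"ax": -0.6,"ay": 0,"az": 0}]'

```text
time: 7.42
ee_pos: [0.4534, -0.2304, 0.0121]
tool_rot: [1.144, 1.569, -0.459]
force: [1.0, -0.2, 0.5]
width: 0.0522
```

jog_arm --steps '[{"jaw": 1,"tx": 0,"ty": 0,"tz": 0,"ax": 0,"ay": 0,"az": 0},{"jaw": 1,"tx": 0,"ty": 0,"tz": 0,"ax": 0,"ay": 0,"az": 0},{"jaw": 1,"tx": 0,"ty": 0,"tz": 0,"ax": 0,"ay": 0,"az": 0},{"jaw": 1,"tx": 0,"ty": 0,"tz": 0,"ax": 0,"ay": 0,"az": 0},{"jaw": 1,"tx": 0,"ty": 0,"tz": 0,"ax": 0,"ay": 0,"az": 0}]'

```text
time: 8.05
ee_pos: [0.4535, -0.2307, 0.0125]
tool_rot: [1.212, 1.568, -0.391]
force: [0.3, 1.4, 6.6]
width: 0.0491
```

```bash
python3 plan.py
```

```text
t 8.05 p mm [ 453.5 -230.7   12.5] jaw yaw -91.8 tilt 0.16 w 49.1 F [0.3 1.4 6.6] j6 1.11
```

jog_arm --steps '[{"jaw": 1,"tx": -1,"ty": 0,"tz": 0,"ax": 0,"ay": 0,"az": 0},{"jaw": 1,"tx": -2.5,"ty": 0,"tz": 0,"ax": 0,"ay": 0,"az": 0},{"jaw": 1,"tx": -4,"ty": 0,"tz": 0,"ax": 0,"ay": 0,"az": 0},{"jaw": 1,"tx": -5,"ty": 0,"tz": 0,"ax": 0,"ay": 0,"az": 0},{"jaw": 1,"tx": -5,"ty": 0,"tz": 0,"ax": 0,"ay": 0,"az": 0}]'

```text
time: 8.68
ee_pos: [0.453, -0.2307, 0.0624]
tool_rot: [1.085, 1.569, -0.518]
force: [0.1, -0.1, -2.3]
width: 0.0488
```

```bash
python3 plan.py 446 0 60 14.5
```

```text
t 8.68 p mm [ 453.  -230.7   62.4] jaw yaw -91.8 tilt 0.13 w 48.8 F [ 0.1 -0.1 -2.3] j6 1.11
(446.0, 0.0, 60.0, 14.5) -> t cm [  0.21  -1.44 -23.04] a deg [-16.3   0.1  -0.1] k -90
```

jog_arm --steps '[{"jaw": 1,"tx": 0,"ty": -0.1,"tz": -3.2,"ax": -3,"ay": 0,"az": 0},{"jaw": 1,"tx": 0,"ty": -0.4,"tz": -8.5,"ax": -7,"ay": 0,"az": 0},{"jaw": 1,"tx": 0,"ty": -0.8,"tz": -14.3,"ax": -11,"ay": 0,"az": 0},{"jaw": 1,"tx": 0,"ty": -1.1,"tz": -19.8,"ax": -14.5,"ay": 0,"az": 0},{"jaw": 1,"tx": 0,"ty": -1.2,"tz": -23.1,"ax": -16.3,"ay": 0,"az": 0}]'

```text
time: 9.3
ee_pos: [0.447, 0.003, 0.0609]
tool_rot: [-1.918, 1.57, 3.05]
force: [-0.0, -0.4, -1.8]
width: 0.0489
```

jog_arm --steps '[{"jaw": 1,"tx": 1,"ty": 0,"tz": 0,"ax": 0,"ay": 0,"az": 0},{"jaw": 1,"tx": 2,"ty": 0,"tz": 0,"ax": 0,"ay": 0,"az": 0},{"jaw": 1,"tx": 3,"ty": 0,"tz": 0,"ax": 0,"ay": 0,"az": 0},{"jaw": 1,"tx": 4,"ty": 0,"tz": 0,"ax": 0,"ay": 0,"az": 0},{"jaw": 1,"tx": 4,"ty": 0,"tz": 0,"ax": 0,"ay": 0,"az": 0}]'

```text
time: 9.93
ee_pos: [0.4472, 0.0004, 0.0203]
tool_rot: [-1.803, 1.568, -3.123]
force: [0.4, 0.6, -1.1]
width: 0.049
```

```bash
python3 plan.py 448.4 0.6 13 14.5;  python3 - <<'E'
from h import *
for n in("side",):
    d=get_image(n);c=d["frame"][:,:,::-1]
    u=proj(d,[.448,.0,.03])[0].astype(int);c=c[u[1]-70:u[1]+70,u[0]-80:u[0]+80];cv2.imwrite(f"pics/{n}5.png",cv2.resize(c,None,fx=4,fy=4))
E
```

```text
t 9.93 p mm [4.472e+02 4.000e-01 2.030e+01] jaw yaw -75.6 tilt 0.13 w 49.0 F [ 0.4  0.6 -1.1] j6 1.29
(448.4, 0.6, 13.0, 14.5) -> t cm [0.73 0.12 0.01] a deg [-0.1 -0.   0.1] k -90
```

View pics/side5.png

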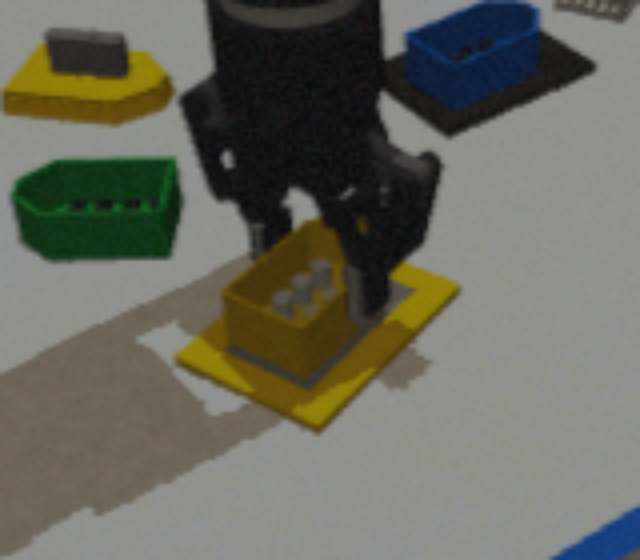

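Yellow tray is just above its plate (base at crop ~(305,375)), so lower and release.

jog_arm --steps '[{"jaw": 1,"tx": 0.4,"ty": 0.1,"tz": 0,"ax": 0,"ay": 0,"az": 0},{"jaw": 1,"tx": 0.7,"ty": 0.1,"tz": 0,"ax": 0,"ay": 0,"az": 0},{"jaw": 1,"tx": 0.85,"ty": 0.1,"tz": 0,"ax": 0,"ay": 0,"az": 0},{"jaw": 1,"tx": 0.85,"ty": 0.1,"tz": 0,"ax": 0,"ay": 0,"az": 0},{"jaw": 0.6,"tx": 0.85,"ty": 0.1,"tz": 0,"ax": 0,"ay": 0,"az": 0}]'

```text
time: 10.6
ee_pos: [0.4489, 0.0011, 0.0129]
tool_rot: [1.001, 1.571, -0.318]
force: [-0.4, -0.4, -1.3]
width: 0.0488
```

```bash
python3 plan.py
```

```text
t 10.6 p mm [448.9   1.1  12.9] jaw yaw -75.5 tilt 0.02 w 48.8 F [-0.4 -0.4 -1.3] j6 1.3
```

jog_arm --steps '[{"jaw": 0,"tx": 0,"ty": 0,"tz": 0,"ax": 0,"ay": 0,"az": 0},{"jaw": 0,"tx": 0,"ty": 0,"tz": 0,"ax": 0,"ay": 0,"az": 0},{"jaw": 0,"tx": -3,"ty": 0,"tz": 0,"ax": 0,"ay": 0,"az": 0},{"jaw": 0,"tx": -7,"ty": 0,"tz": 0,"ax": 0,"ay": 0,"az": 0},{"jaw": 0,"tx": -10,"ty": 0,"tz": 0,"ax": 0,"ay": 0,"az": 0}]'

```text
time: 11.22
ee_pos: [0.4492, 0.0011, 0.1144]
tool_rot: [1.224, 1.569, -0.095]
force: [0.3, 0.2, -0.2]
width: 0.0856
```

```bash
python3 plan.py 665 119.4 110 -3
```

```text
t 11.22 p mm [449.2   1.1 114.4] jaw yaw -75.5 tilt 0.09 w 85.6 F [ 0.3  0.2 -0.2] j6 1.3
(665.0, 119.4, 110.0, -3.0) -> t cm [ 0.47 23.85 -6.07] a deg [17.5  0.  -0.1] k -90
```

jog_arm --steps '[{"jaw": 0,"tx": 0,"ty": 4.8,"tz": -1.2,"ax": 4,"ay": 0,"az": 0},{"jaw": 0,"tx": 0,"ty": 10.4,"tz": -2.6,"ax": 9,"ay": 0,"az": 0},{"jaw": 0,"tx": 0,"ty": 16,"tz": -4,"ax": 13,"ay": 0,"az": 0},{"jaw": 0,"tx": 0.4,"ty": 21,"tz": -5.3,"ax": 16,"ay": 0,"az": 0},{"jaw": 0,"tx": 0.4,"ty": 23.8,"tz": -6.1,"ax": 17.5,"ay": 0,"az": 0}]'

```text
time: 11.85
ee_pos: [0.6659, 0.121, 0.108]
tool_rot: [1.826, 1.571, 0.201]
force: [0.9, 0.3, -0.4]
width: 0.0851
```

```bash
python3 - <<'E'
from meas import *
T=get_image("top");D=get_image("side")
np.save("img2.npy",dict(T=T,D=D),allow_pickle=True)
c=T["frame"][180:300,180:400,::-1];cv2.imwrite("pics/top6.png",cv2.resize(c,None,fx=3.6,fy=3.6))
c=D["frame"][180:280,140:300,::-1];cv2.imwrite("pics/side6.png",cv2.resize(c,None,fx=4,fy=4))
E
python3 plan.py 665 119.4 11 -3
```

```text
t 11.95 p mm [666.3 121.2 108. ] jaw yaw -93.0 tilt 0.09 w 85.4 F [-0.4  0.5 -0.1] j6 1.79
(665.0, 119.4, 11.0, -3.0) -> t cm [ 9.7  -0.13  0.19] a deg [ 0.  -0.  -0.1] k -90
```

View pics/top6.png

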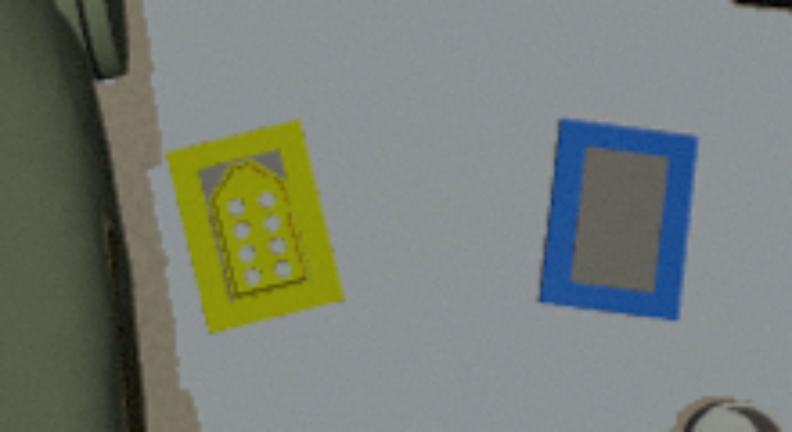

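View pics/side6.png

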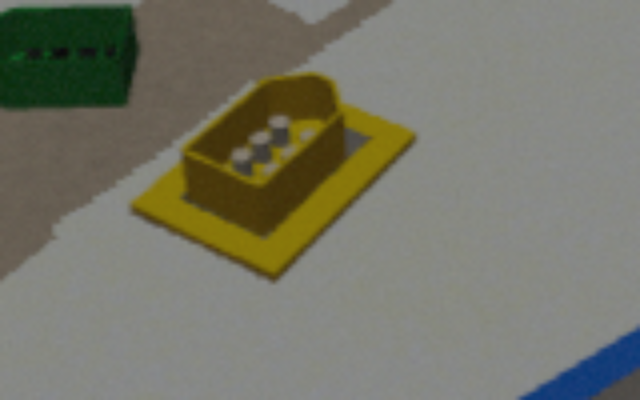

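Run:
```python
from meas import *
q=np.load("img2.npy",allow_pickle=True).item();T,D=q["T"],q["D"]
f=lambda a,z:unproj(T,(np.array(a)-1.5)/3.6+[180,180],z)[:,:2]*1000
pl=f([[167,152],[300,121],[344,300],[209,333]],.006);print(pl.round(1),pl.mean(0).round(1))
print(f([[232,299],[307,277],[215,192],[285,181],[240,163]],.038).round(1))
# silhouette fit of plate+tray from side: outline of overlay
for p in ([.446,.0002],):
  for d,n in((T,"T"),(D,"D")):
    im=cv2.resize(d["frame"][:,:,::-1],None,fx=4,fy=4,interpolation=cv2.INTER_CUBIC)
    def dr(m,x,y,a,z,col):
        uv=((proj(d,pose(m,x,y,math.radians(a),z))+.5)*4-.5).round().astype(int);k=len(uv)//2
        cv2.polylines(im,[uv[:k].reshape(-1,1,2),uv[k:].reshape(-1,1,2)],True,col,1)
    dp=(.4456,.0004) if n=="T" else (.4464,.0041)
    dr(plate,*dp,14.5,0,(0,0,255)); dr(tray,*dp,14.5,.006,(255,0,255))
    u=(proj(d,[.446,0,.02])[0]*4).astype(int)
    cv2.imwrite(f"pics/ov{n}.png",im[u[1]-160:u[1]+160,u[0]-200:u[0]+200].repeat(2,0).repeat(2,1)[:600])
```

```text
[[492.7  57.8]
 [513.8 -28.2]
 [398.9 -57.7]
 [377.1  28.8]] [4.456e+02 2.000e-01]
[[401.1  13.5]
 [415.2 -33.1]
 [467.3  25. ]
 [474.7 -18.7]
 [485.6   9.6]]
```

View pics/ovT.png

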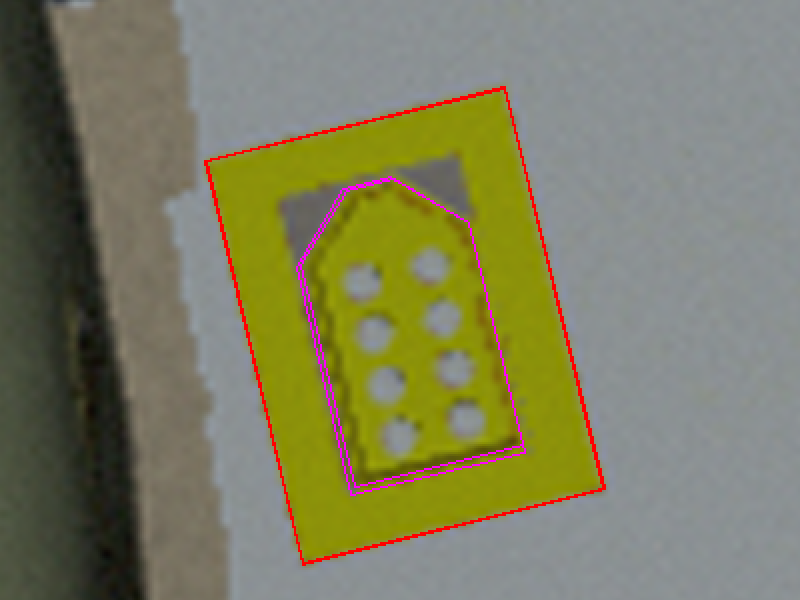

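View pics/ovD.png

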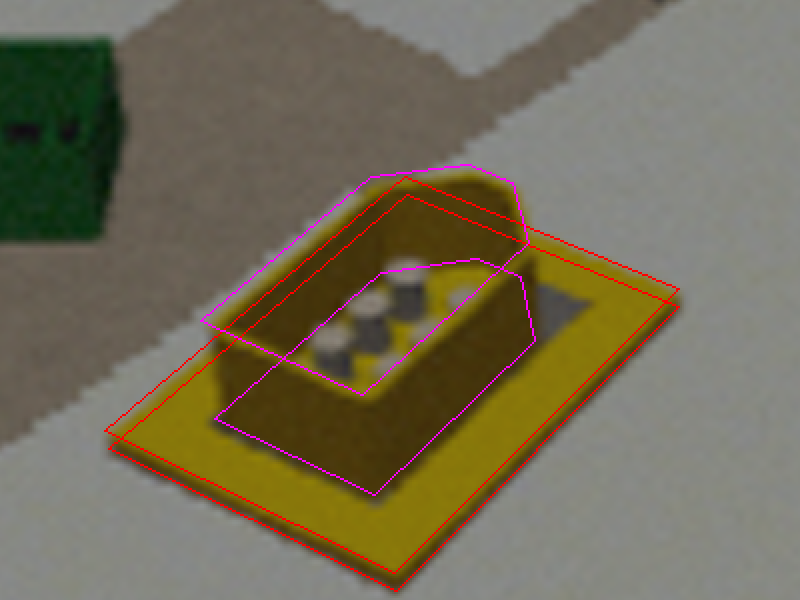

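```bash
cat > caps.py <<'E'
from meas import *
def blobs(d,p,dark=False,r=.045,z=.02):
    im=cv2.resize(d["frame"],None,fx=8,fy=8,interpolation=cv2.INTER_CUBIC)
    h=cv2.cvtColor(im,cv2.COLOR_RGB2HSV)
    m=(h[:,:,1]<70)&(h[:,:,2]>110) if not dark else (h[:,:,2]<62)
    u=proj(d,[p[0],p[1],z])[0]; yy,xx=np.mgrid[:m.shape[0],:m.shape[1]]
    m&=np.hypot((xx+.5)/8-.5-u[0],(yy+.5)/8-.5-u[1])<r*420
    n,l,st,c=cv2.connectedComponentsWithStats(m.astype(np.uint8))
    k=[i for i in range(1,n) if 150<st[i,4]<3000]
    return unproj(d,(c[k]+.5)/8-.5,z)[:,:2],st[k,4]
def grid(P):
    # 4x2 grid; long axis
    q=P-P.mean(0); ev=np.linalg.svd(q)[2][0]; ev=ev*np.sign(ev[0])
    # refine yaw: split in two columns
    s=q@[-ev[1],ev[0]]; A=[]
    for c in(s>0,s<=0):
        a=np.linalg.svd(q[c]-q[c].mean(0))[2][0];a=a*np.sign(a[0]);A.append(math.degrees(math.atan2(a[1],a[0])))
    return P.mean(0)*1000,np.mean(A),A
E
python3 - <<'E'
from caps import *
i0=np.load("img0.npy",allow_pickle=True).item();i2=np.load("img2.npy",allow_pickle=True).item()
for im,p in((i0,(.4507,-.2325)),(i2,(.446,.001))):
    P,a=blobs(im["T"],p); print(len(P),a)
    if len(P)==8: print(grid(P))
P,a=blobs(i0["T"],(.448,.002),True);print(len(P),a)
if len(P)==8: print(grid(P))
i1=np.load("img1.npy",allow_pickle=True).item()
print("blue on mat (img1)")
E
```

```text
8 [725 670 743 696 754 675 743 709]
(array([ 442.43285215, -232.52649567]), np.float64(-2.0042912857470796), [-1.979662764701536, -2.0289198067926235])
8 [833 905 860 846 900 887 895 846]
(array([438.39758408,  -2.80628914]), np.float64(13.977238854455106), [14.095083184869562, 13.859394524040649])
8 [1096 1217 1141 1227 1173 1221 1177 1198]
(array([ 4.40517767e+02, -6.23049879e-02]), np.float64(16.74529231487545), [16.7551743153446, 16.735410314406302])
blue on mat (img1)
```

Run:
```python
from caps import *
i1=np.load("img1.npy",allow_pickle=True).item();i2=np.load("img2.npy",allow_pickle=True).item()
P,a=blobs(i1["T"],(.665,.119),True,.032);print(len(P),a)
if len(P)==8: print(grid(P))
T=i2["T"];D=i2["D"]
meas("bp",plate,"blue",0,[.4526,-.2358,-.12],[[T],[D]],0)
```

```text
11 [1705 1232 1996 1331  751 1462 1257 1285 1284  376  262]
bp [ 452.8 -235.8   -7. ] 0.023
bp [ 453.8 -233.3   -6.7] 0.02
```

jog_arm --steps '[{"jaw": 0,"tx": 3,"ty": -0.1,"tz": 0.15,"ax": 0,"ay": 0,"az": 0},{"jaw": 0,"tx": 7,"ty": -0.1,"tz": 0.15,"ax": 0,"ay": 0,"az": 0},{"jaw": 0,"tx": 9.5,"ty": -0.1,"tz": 0.15,"ax": 0,"ay": 0,"az": 0},{"jaw": 0.2,"tx": 9.6,"ty": -0.1,"tz": 0.15,"ax": 0,"ay": 0,"az": 0},{"jaw": 0.4,"tx": 9.6,"ty": -0.1,"tz": 0.15,"ax": 0,"ay": 0,"az": 0}]'

```text
time: 12.58
ee_pos: [0.6633, 0.1179, 0.014]
tool_rot: [1.712, 1.569, 0.087]
force: [-0.2, 1.2, 0.8]
width: 0.0522
```

```bash
python3 plan.py 664.7 119.4 12 -3
```

```text
t 12.57 p mm [663.3 117.9  14. ] jaw yaw -93.1 tilt 0.08 w 52.2 F [-0.2  1.2  0.8] j6 1.78
(664.7, 119.4, 12.0, -3.0) -> t cm [ 0.2   0.13 -0.16] a deg [-0.1 -0.  -0.1] k -90
```

jog_arm --steps '[{"jaw": 0.4,"tx": 0.2,"ty": 0.1,"tz": -0.15,"ax": 0,"ay": 0,"az": 0},{"jaw": 1,"tx": 0.2,"ty": 0.1,"tz": -0.15,"ax": 0,"ay": 0,"az": 0},{"jaw": 1,"tx": 0.2,"ty": 0.1,"tz": -0.15,"ax": 0,"ay": 0,"az": 0},{"jaw": 1,"tx": 0.2,"ty": 0.1,"tz": -0.15,"ax": 0,"ay": 0,"az": 0},{"jaw": 1,"tx": 0.2,"ty": 0.1,"tz": -0.15,"ax": 0,"ay": 0,"az": 0}]'

```text
time: 13.2
ee_pos: [0.6653, 0.1197, 0.0127]
tool_rot: [1.7, 1.567, 0.076]
force: [-1.0, -0.8, 5.9]
width: 0.0493
```

```bash
python3 plan.py
```

```text
t 13.2 p mm [665.3 119.7  12.7] jaw yaw -93.0 tilt 0.19 w 49.3 F [-1.  -0.8  5.9] j6 1.79
```

jog_arm --steps '[{"jaw": 1,"tx": -1.5,"ty": 0,"tz": 0,"ax": 0,"ay": 0,"az": 0},{"jaw": 1,"tx": -4,"ty": 0,"tz": 0,"ax": 0,"ay": 0,"az": 0},{"jaw": 1,"tx": -7,"ty": 0,"tz": 0,"ax": 0,"ay": 0,"az": 0},{"jaw": 1,"tx": -8.5,"ty": 0,"tz": 0,"ax": 0,"ay": 0,"az": 0},{"jaw": 1,"tx": -8.5,"ty": 0,"tz": 0,"ax": 0,"ay": 0,"az": 0}]'

```text
time: 13.82
ee_pos: [0.6647, 0.1197, 0.0971]
tool_rot: [1.768, 1.568, 0.144]
force: [-0.4, -0.8, -2.0]
width: 0.0487
```

```bash
python3 plan.py 453 -235 60 -7
```

```text
t 13.82 p mm [664.7 119.7  97.1] jaw yaw -93.0 tilt 0.14 w 48.7 F [-0.4 -0.8 -2. ] j6 1.79
(453.0, -235.0, 60.0, -7.0) -> t cm [  3.65 -19.26  36.55] a deg [ 4.  -0.  -0.1] k -90
```

jog_arm --steps '[{"jaw": 1,"tx": 0,"ty": -1.2,"tz": 2.3,"ax": 1,"ay": 0,"az": 0},{"jaw": 1,"tx": 0,"ty": -3.5,"tz": 6.6,"ax": 2,"ay": 0,"az": 0},{"jaw": 1,"tx": 0,"ty": -6.2,"tz": 11.7,"ax": 3,"ay": 0,"az": 0},{"jaw": 1,"tx": 0,"ty": -8.9,"tz": 16.8,"ax": 4,"ay": 0,"az": 0},{"jaw": 1,"tx": 0,"ty": -11.6,"tz": 22,"ax": 4,"ay": 0,"az": 0}]'

```text
time: 14.45
ee_pos: [0.5346, -0.0951, 0.0945]
tool_rot: [-1.556, 1.568, 3.034]
force: [0.7, -0.8, -2.1]
width: 0.0487
```

jog_arm --steps '[{"jaw": 1,"tx": 0.6,"ty": -2.6,"tz": 5,"ax": 0,"ay": 0,"az": 0},{"jaw": 1,"tx": 1.5,"ty": -4.8,"tz": 9,"ax": 0,"ay": 0,"az": 0},{"jaw": 1,"tx": 2.5,"ty": -6.4,"tz": 12,"ax": 0,"ay": 0,"az": 0},{"jaw": 1,"tx": 3.3,"ty": -7.4,"tz": 14,"ax": 0,"ay": 0,"az": 0},{"jaw": 1,"tx": 3.6,"ty": -7.7,"tz": 14.6,"ax": 0,"ay": 0,"az": 0}]'

```text
time: 15.08
ee_pos: [0.4406, -0.2296, 0.0585]
tool_rot: [-1.958, 1.568, 2.629]
force: [0.1, 0.9, -0.6]
width: 0.049
```

```bash
python3 plan.py 453 -235 20 -7
```

```text
t 15.07 p mm [ 440.6 -229.6   58.5] jaw yaw -97.2 tilt 0.18 w 49.0 F [ 0.1  0.9 -0.6] j6 1.19
(453.0, -235.0, 20.0, -7.0) -> t cm [3.84 1.31 0.38] a deg [-0.2 -0.1  0.2] k -90
```

jog_arm --steps '[{"jaw": 1,"tx": 0.5,"ty": 0.5,"tz": 0.2,"ax": 0,"ay": 0,"az": 0},{"jaw": 1,"tx": 1.5,"ty": 1,"tz": 0.38,"ax": 0,"ay": 0,"az": 0},{"jaw": 1,"tx": 2.6,"ty": 1.3,"tz": 0.38,"ax": 0,"ay": 0,"az": 0},{"jaw": 1,"tx": 3.4,"ty": 1.3,"tz": 0.38,"ax": 0,"ay": 0,"az": 0},{"jaw": 1,"tx": 3.4,"ty": 1.3,"tz": 0.38,"ax": 0,"ay": 0,"az": 0}]'

```text
time: 15.7
ee_pos: [0.4542, -0.2341, 0.0249]
tool_rot: [-1.918, 1.569, 2.672]
force: [-0.8, -1.5, -2.3]
width: 0.0488
```

```bash
python3 plan.py 453 -235 13 -7
python3 - <<'E'
from h import *
d=get_image("side");c=d["frame"][:,:,::-1]
u=proj(d,[.45,-.235,.03])[0].astype(int);c=c[u[1]-90:u[1]+70,u[0]-90:u[0]+90];cv2.imwrite("pics/side7.png",cv2.resize(c,None,fx=3.7,fy=3.7))
E
```

```text
t 15.7 p mm [ 454.2 -234.1   24.9] jaw yaw -97.0 tilt 0.12 w 48.8 F [-0.8 -1.5 -2.3] j6 1.19
(453.0, -235.0, 13.0, -7.0) -> t cm [ 1.19 -0.1   0.1 ] a deg [-0.  -0.   0.1] k -90
```

View pics/side7.png

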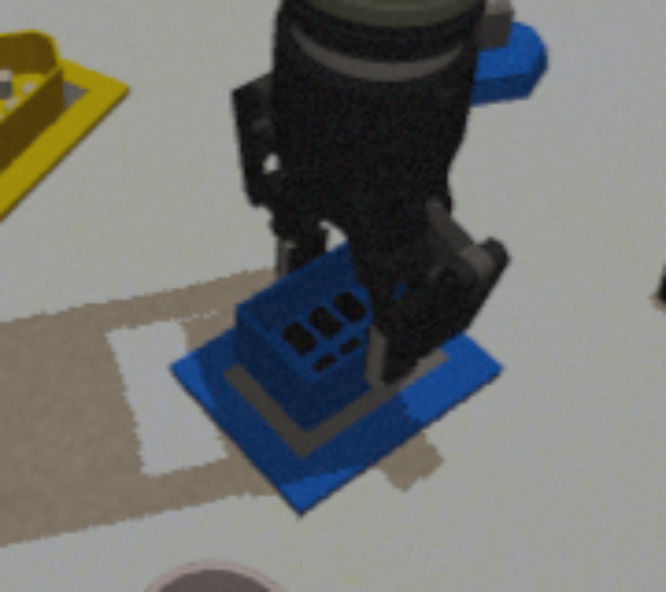

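Blue tray hovers about 12 mm above the blue plate, base at crop (308,425). Lower and release.

jog_arm --steps '[{"jaw": 1,"tx": 0.6,"ty": -0.1,"tz": 0.1,"ax": 0,"ay": 0,"az": 0},{"jaw": 1,"tx": 1.1,"ty": -0.1,"tz": 0.1,"ax": 0,"ay": 0,"az": 0},{"jaw": 1,"tx": 1.25,"ty": -0.1,"tz": 0.1,"ax": 0,"ay": 0,"az": 0},{"jaw": 1,"tx": 1.3,"ty": -0.1,"tz": 0.1,"ax": 0,"ay": 0,"az": 0},{"jaw": 1,"tx": 1.3,"ty": -0.1,"tz": 0.1,"ax": 0,"ay": 0,"az": 0}]'

```text
time: 16.38
ee_pos: [0.4537, -0.2357, 0.0129]
tool_rot: [1.052, 1.57, -0.642]
force: [0.1, -0.4, -1.8]
width: 0.0489
```

```bash
python3 plan.py 453 -235 13 -7
```

```text
t 16.38 p mm [ 453.7 -235.7   12.9] jaw yaw -97.0 tilt 0.02 w 48.9 F [ 0.1 -0.4 -1.8] j6 1.19
(453.0, -235.0, 13.0, -7.0) -> t cm [-0.01 -0.08 -0.06] a deg [-0.  0. -0.] k -90
```

jog_arm --steps '[{"jaw": 1,"tx": 0.05,"ty": 0,"tz": 0,"ax": 0,"ay": 0,"az": 0},{"jaw": 0.4,"tx": 0.05,"ty": 0,"tz": 0,"ax": 0,"ay": 0,"az": 0},{"jaw": 0,"tx": 0.05,"ty": 0,"tz": 0,"ax": 0,"ay": 0,"az": 0},{"jaw": 0,"tx": -3,"ty": 0,"tz": 0,"ax": 0,"ay": 0,"az": 0},{"jaw": 0,"tx": -8,"ty": 0,"tz": 0,"ax": 0,"ay": 0,"az": 0}]'

```text
time: 17.0
ee_pos: [0.4525, -0.235, 0.0923]
tool_rot: [-1.939, 1.567, 2.65]
force: [0.8, -1.1, -0.2]
width: 0.0858
```

```bash
python3 plan.py 668.5 -142.5 100 -31
```

```text
t 17.0 p mm [ 452.5 -235.    92.3] jaw yaw -97.0 tilt 0.24 w 85.8 F [ 0.8 -1.1 -0.2] j6 1.19
(668.5, -142.5, 100.0, -31.0) -> t cm [ -0.83  20.3  -11.83] a deg [24.  -0.   0.2] k -90
```

jog_arm --steps '[{"jaw": 0,"tx": -0.8,"ty": 4.1,"tz": -2.4,"ax": 5,"ay": 0,"az": 0},{"jaw": 0,"tx": -0.8,"ty": 9,"tz": -5.3,"ax": 11,"ay": 0,"az": 0},{"jaw": 0,"tx": -0.8,"ty": 14,"tz": -8.2,"ax": 17,"ay": 0,"az": 0},{"jaw": 0,"tx": -0.8,"ty": 18.4,"tz": -10.7,"ax": 22,"ay": 0,"az": 0},{"jaw": 0,"tx": -0.8,"ty": 20.3,"tz": -11.8,"ax": 24,"ay": 0,"az": 0}]'

```text
time: 17.62
ee_pos: [0.672, -0.1419, 0.1004]
tool_rot: [2.095, 1.57, -0.017]
force: [0.5, 0.0, 0.2]
width: 0.0857
```

```bash
python3 - <<'E'
from caps import *
T=get_image("top");D=get_image("side")
np.save("img3.npy",dict(T=T,D=D),allow_pickle=True)
c=T["frame"][150:300,200:400,::-1];cv2.imwrite("pics/top8.png",cv2.resize(c,None,fx=4,fy=4))
c=D["frame"][170:350,190:400,::-1];cv2.imwrite("pics/side8.png",cv2.resize(c,None,fx=3.3,fy=3.3))
P,a=blobs(T,(.453,-.235),True);print(len(P),a)
if len(P)==8: print(grid(P))
P,a=blobs(T,(.446,.001));print(len(P),a)
if len(P)==8: print(grid(P))
meas("bp",plate,"blue",0,[.4526,-.2358,-.12],[[T],[D]],0)
meas("yp",plate,"yellow",0,[.4456,.0002,.25],[[T]],0)
E
python3 plan.py 668.5 -142.5 21 -31
```

```text
0 []
7 [841 914 821 850 151 900 836]
t 17.73 p mm [ 671.4 -142.1  100.2] jaw yaw -120.9 tilt 0.05 w 85.2 F [ 0.2  0.1 -0. ] j6 1.88
(668.5, -142.5, 21.0, -31.0) -> t cm [ 7.92 -0.24  0.19] a deg [ 0.1 -0.  -0. ] k -90Traceback (most recent call last):
  File "<stdin>", line 10, in <module>
  File "meas.py", line 8, in meas
    x,f=fit([(d,pick(d,col,x0,z+zc)) for d in vs],m,z,np.array(x0)); out.append((x,f))
                ~~~~^^^^^^^^^^^^^^^
  File "meas.py", line 4, in pick
    c=comps(d["frame"],col); return min(c,key=lambda k:np.hypot(*(k[1]-u)))[0]
                                    ~~~^^^^^^^^^^^^^^^^^^^^^^^^^^^^^^^^^^^^
ValueError: min() iterable argument is empty
```

View pics/top8.png

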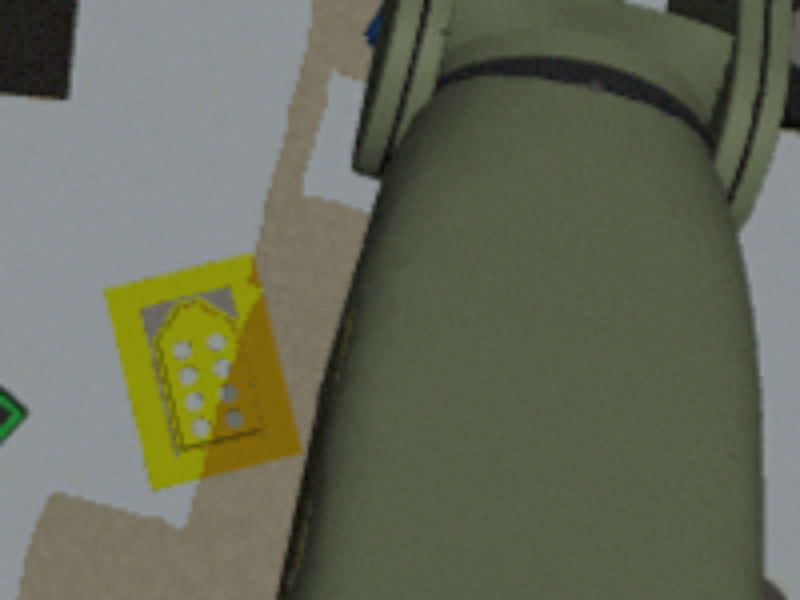

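View pics/side8.png

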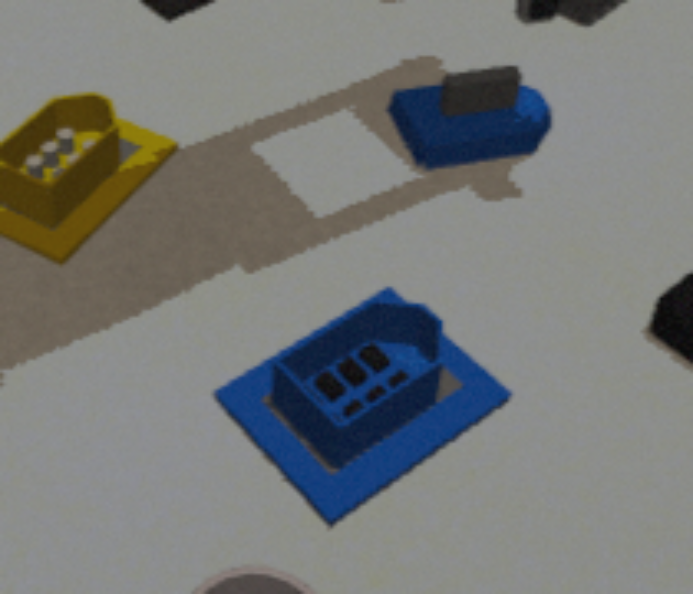

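Run:
```python
from meas import *
q=np.load("img3.npy",allow_pickle=True).item();D=q["D"]
meas("bp",plate,"blue",0,[.4526,-.2338,-.12],[[D]],0)
meas("bl",lid,"blue",0,[.669,-.142,-.53],[[D]])
d=D;S8=8
im=cv2.resize(d["frame"][:,:,::-1],None,fx=8,fy=8,interpolation=cv2.INTER_CUBIC)
def dr(m,x,y,a,z,col):
    uv=((proj(d,pose(m,x,y,math.radians(a),z))+.5)*8-.5).round().astype(int);k=len(uv)//2
    cv2.polylines(im,[uv[:k].reshape(-1,1,2),uv[k:].reshape(-1,1,2)],True,col,1)
dr(plate,.4538,-.2333,-6.9,0,(0,0,255)); dr(tray,.4538,-.2333,-6.9,.006,(255,0,255))
u=(proj(d,[.453,-.235,.02])[0]*8).astype(int)
cv2.imwrite("pics/ovB.png",im[u[1]-300:u[1]+300,u[0]-400:u[0]+400])
```

```text
bp [ 454.3 -233.2   -7. ] 0.031
bl [ 669.1 -140.7  -28.9] 0.111
```

View pics/ovB.png

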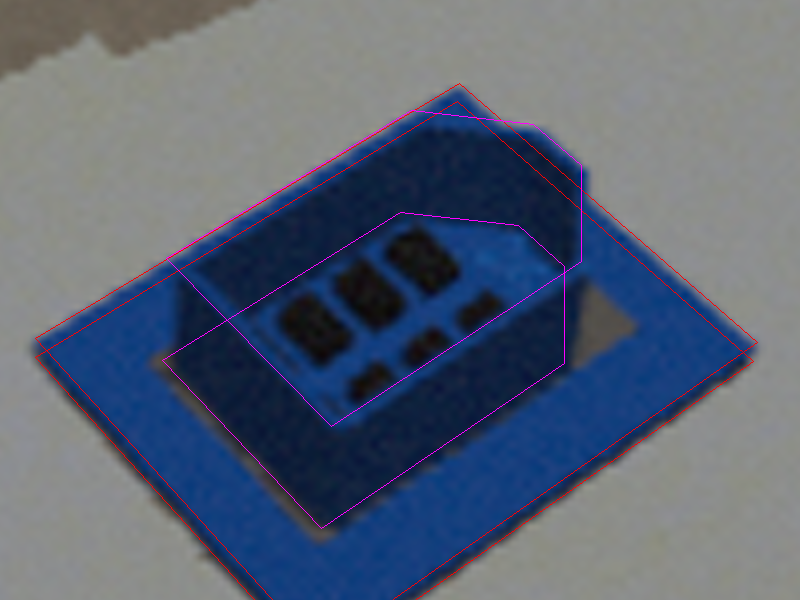

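```bash
python3 plan.py 477 273.5 110 -55
```

```text
t 17.73 p mm [ 671.4 -142.1  100.2] jaw yaw -120.9 tilt 0.05 w 85.2 F [ 0.2  0.1 -0. ] j6 1.88
(477.0, 273.5, 110.0, -55.0) -> t cm [ -1.   -38.03 -25.67] a deg [24.1 -0.  -0. ] k -90
```

jog_arm --steps '[{"jaw": 0,"tx": -0.5,"ty": -4,"tz": -2.7,"ax": -10.4,"ay": 0,"az": 0},{"jaw": 0,"tx": -0.7,"ty": -8,"tz": -5.4,"ax": -20.8,"ay": 0,"az": 0},{"jaw": 0,"tx": -1,"ty": -12,"tz": -8.1,"ax": -31.2,"ay": 0,"az": 0},{"jaw": 0,"tx": -1,"ty": -16,"tz": -10.8,"ax": -41.6,"ay": 0,"az": 0},{"jaw": 0,"tx": -1,"ty": -20,"tz": -13.5,"ax": -52,"ay": 0,"az": 0}]'

```text
time: 18.35
ee_pos: [0.5658, 0.0757, 0.111]
tool_rot: [-1.294, 1.57, -2.494]
force: [1.5, 0.1, -0.6]
width: 0.0858
```

```bash
python3 plan.py 477 273.5 110 -55
```

```text
t 18.35 p mm [565.8  75.7 111. ] jaw yaw -68.7 tilt 0.04 w 85.8 F [ 1.5  0.1 -0.6] j6 1.31
(477.0, 273.5, 110.0, -55.0) -> t cm [  0.09  -1.1  -21.66] a deg [76.3  0.   0. ] k -90
```

jog_arm --steps '[{"jaw": 0,"tx": 0,"ty": -0.2,"tz": -4.3,"ax": -10.5,"ay": 0,"az": 0},{"jaw": 0,"tx": 0,"ty": -0.4,"tz": -8.6,"ax": -21,"ay": 0,"az": 0},{"jaw": 0,"tx": 0,"ty": -0.7,"tz": -13,"ax": -31.5,"ay": 0,"az": 0},{"jaw": 0,"tx": 0,"ty": -1,"tz": -18,"ax": -42,"ay": 0,"az": 0},{"jaw": 0,"tx": 0,"ty": -1.1,"tz": -21.6,"ax": -52.5,"ay": 0,"az": 0}]'

```text
time: 18.98
ee_pos: [0.4785, 0.2734, 0.1109]
tool_rot: [-2.079, 1.57, -2.361]
force: [-0.2, 0.4, -0.1]
width: 0.085
```

```bash
python3 plan.py 477 273.5 110 -55
python3 - <<'E'
from caps import *
T=get_image("top");D=get_image("side")
np.save("img4.npy",dict(T=T,D=D),allow_pickle=True)
c=T["frame"][110:300,90:390,::-1];cv2.imwrite("pics/top9.png",cv2.resize(c,None,fx=2.6,fy=2.6))
P,a=blobs(T,(.453,-.235),True);print(len(P),a)
if len(P)==8: print(grid(P))
P,a=blobs(T,(.446,.001));print(len(P),a)
if len(P)==8: print(grid(P))
meas("bp",plate,"blue",0,[.4526,-.2358,-.12],[[T],[D]],0)
meas("yp",plate,"yellow",0,[.4456,.0002,.25],[[T]],0)
meas("bl",lid,"blue",0,[.669,-.142,-.53],[[T],[D]])
E
```

```text
t 18.98 p mm [478.5 273.4 110.9] jaw yaw -16.1 tilt 0.05 w 85.0 F [-0.2  0.4 -0.1] j6 0.78
(477.0, 273.5, 110.0, -55.0) -> t cm [ 0.09 -0.03 -0.15] a deg [-51.1  -0.    0. ] k 90
8 [1052 1196 1032 1229 1009 1295 1069 1378]
(array([ 445.90656229, -234.67476391]), np.float64(-7.12797880393962), [-6.846978979748415, -7.408978628130826])
8 [829 876 866 834 863 842 842 832]
(array([438.33052259,  -2.79732812]), np.float64(14.003529813357254), [14.078043527348854, 13.929016099365652])
bp [ 452.8 -235.8   -7. ] 0.023
bp [ 454.4 -233.3   -7.2] 0.03
yp [445.5   0.6  14.6] 0.026
bl [ 668.  -143.2  -30.7] 0.057
bl [ 669.1 -140.7  -28.9] 0.109
```

View pics/top9.png

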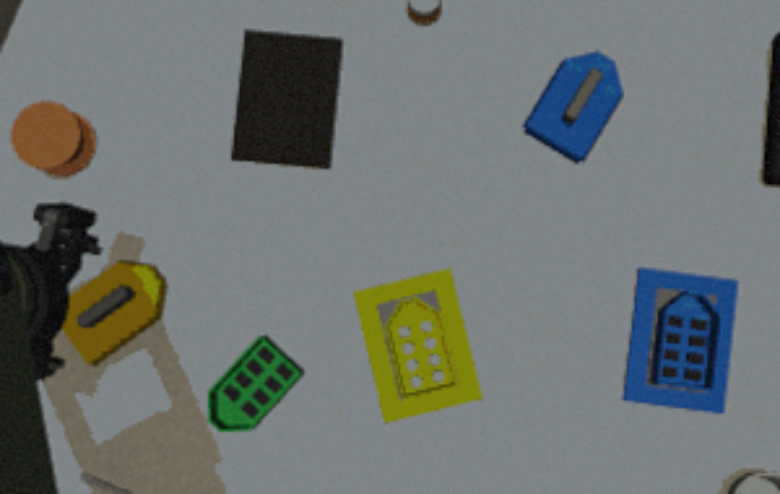

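Both trays sit within about 2 mm and 0.5° of their plates. In the crop the yellow tray is at (420,345) on the yellow plate, the blue tray at (685,340) on the blue plate, and the mat is empty. Now the yellow lid.

jog_arm --steps '[{"jaw": 0,"tx": 1,"ty": 0,"tz": -0.1,"ax": -10.5,"ay": 0,"az": 0},{"jaw": 0,"tx": 2,"ty": 0,"tz": -0.1,"ax": -21,"ay": 0,"az": 0},{"jaw": 0,"tx": 3,"ty": 0,"tz": -0.1,"ax": -31,"ay": 0,"az": 0},{"jaw": 0,"tx": 4,"ty": 0,"tz": -0.1,"ax": -41,"ay": 0,"az": 0},{"jaw": 0,"tx": 4,"ty": 0,"tz": -0.1,"ax": -51.2,"ay": 0,"az": 0}]'

```text
time: 19.7
ee_pos: [0.4785, 0.2712, 0.07]
tool_rot: [-3.023, 1.568, -2.415]
force: [0.1, -0.2, 0.5]
width: 0.0854
```

```bash
python3 plan.py 477 273.5 21 -55
python3 - <<'E'
from h import *
for n in ("side",):
    d=get_image(n);c=d["frame"][:,:,::-1]
    u=proj(d,[.477,.2735,.03])[0].astype(int);c=c[u[1]-60:u[1]+60,u[0]-80:u[0]+80];cv2.imwrite(f"pics/{n}10.png",cv2.resize(c,None,fx=4,fy=4))
E
```

```text
t 19.7 p mm [478.5 271.2  70. ] jaw yaw 34.9 tilt 0.16 w 85.4 F [ 0.1 -0.2  0.5] j6 -0.11
(477.0, 273.5, 21.0, -55.0) -> t cm [4.9  0.27 0.02] a deg [-0.1 -0.2  0. ] k 90
```

View pics/side10.png

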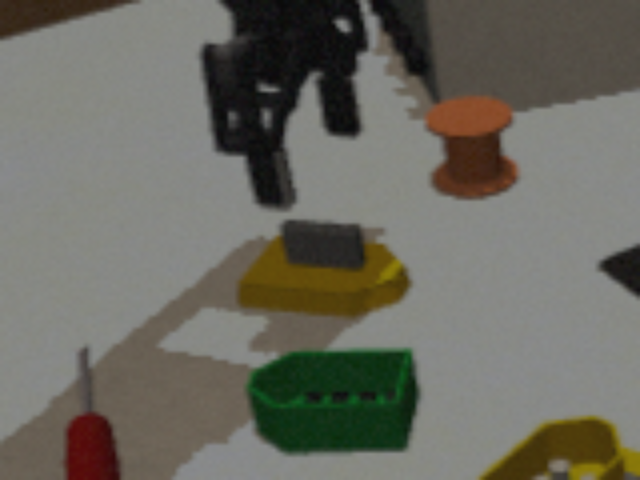

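The open fingers straddle the yellow lid's grey bar at crop (323,245), and the green look-alike is clear.

jog_arm --steps '[{"jaw": 0,"tx": 2,"ty": 0.25,"tz": 0,"ax": 0,"ay": 0,"az": 0},{"jaw": 0,"tx": 4,"ty": 0.25,"tz": 0,"ax": 0,"ay": 0,"az": 0},{"jaw": 0,"tx": 4.8,"ty": 0.25,"tz": 0,"ax": 0,"ay": 0,"az": 0},{"jaw": 0.4,"tx": 4.8,"ty": 0.25,"tz": 0,"ax": 0,"ay": 0,"az": 0},{"jaw": 0.6,"tx": 4.8,"ty": 0.25,"tz": 0,"ax": 0,"ay": 0,"az": 0}]'

```text
time: 20.38
ee_pos: [0.4784, 0.2755, 0.0235]
tool_rot: [-0.21, 1.569, 0.394]
force: [-0.4, 0.2, 1.0]
width: 0.0518
```

```bash
python3 plan.py 477 273.5 21 -55
```

```text
t 20.38 p mm [478.4 275.5  23.5] jaw yaw 34.6 tilt 0.08 w 51.8 F [-0.4  0.2  1. ] j6 -0.1
(477.0, 273.5, 21.0, -55.0) -> t cm [ 0.25 -0.08 -0.23] a deg [-0.4  0.1  0. ] k 90
```

jog_arm --steps '[{"jaw": 0.8,"tx": 0,"ty": 0,"tz": 0,"ax": 0,"ay": 0,"az": 0},{"jaw": 1,"tx": 0,"ty": 0,"tz": 0,"ax": 0,"ay": 0,"az": 0},{"jaw": 1,"tx": 0,"ty": 0,"tz": 0,"ax": 0,"ay": 0,"az": 0},{"jaw": 1,"tx": 0,"ty": 0,"tz": 0,"ax": 0,"ay": 0,"az": 0},{"jaw": 1,"tx": 0,"ty": 0,"tz": 0,"ax": 0,"ay": 0,"az": 0}]'

```text
time: 21.0
ee_pos: [0.4781, 0.2757, 0.0234]
tool_rot: [-0.216, 1.57, 0.389]
force: [-0.8, -0.4, 5.2]
width: 0.0107
```

```bash
python3 plan.py 477 273.5 120 -55
```

```text
t 21.0 p mm [478.1 275.7  23.4] jaw yaw 34.7 tilt 0.05 w 10.7 F [-0.8 -0.4  5.2] j6 -0.1
(477.0, 273.5, 120.0, -55.0) -> t cm [-9.66 -0.12 -0.21] a deg [-0.3  0.   0. ] k 90
```

jog_arm --steps '[{"jaw": 1,"tx": -1.5,"ty": 0,"tz": 0,"ax": 0,"ay": 0,"az": 0},{"jaw": 1,"tx": -4.5,"ty": 0,"tz": 0,"ax": 0,"ay": 0,"az": 0},{"jaw": 1,"tx": -7.5,"ty": 0,"tz": 0,"ax": -5,"ay": 0,"az": 0},{"jaw": 1,"tx": -9,"ty": 0,"tz": 0,"ax": -14,"ay": 0,"az": 0},{"jaw": 1,"tx": -9,"ty": 0,"tz": 0,"ax": -22,"ay": 0,"az": 0}]'

```text
time: 21.62
ee_pos: [0.4788, 0.276, 0.115]
tool_rot: [-0.516, 1.567, 0.478]
force: [0.4, -0.9, -0.9]
width: 0.0103
```

```bash
python3 plan.py 445.8 0 100 14.2
```

```text
t 21.62 p mm [478.8 276.  115. ] jaw yaw 56.9 tilt 0.22 w 10.3 F [ 0.4 -0.9 -0.9] j6 -0.49
(445.8, 0.0, 100.0, 14.2) -> t cm [  1.44 -12.3  -24.94] a deg [-47.3   0.1   0.2] k 90
```

jog_arm --steps '[{"jaw": 1,"tx": 0,"ty": -1.6,"tz": -3.2,"ax": -9,"ay": 0,"az": 0},{"jaw": 1,"tx": 0.2,"ty": -4.5,"tz": -9,"ax": -19,"ay": 0,"az": 0},{"jaw": 1,"tx": 0.6,"ty": -7.3,"tz": -14.8,"ax": -29,"ay": 0,"az": 0},{"jaw": 1,"tx": 1,"ty": -10.3,"tz": -20.8,"ax": -39,"ay": 0,"az": 0},{"jaw": 1,"tx": 1.4,"ty": -12.3,"tz": -24.9,"ax": -47.3,"ay": 0,"az": 0}]'

```text
time: 22.25
ee_pos: [0.4457, 0.0098, 0.1004]
tool_rot: [-1.879, 1.569, -0.076]
force: [0.8, 0.5, -0.5]
width: 0.0106
```

jog_arm --steps '[{"jaw": 1,"tx": 1,"ty": 0,"tz": 0,"ax": 0,"ay": 0,"az": 0},{"jaw": 1,"tx": 2,"ty": 0,"tz": 0,"ax": 0,"ay": 0,"az": 0},{"jaw": 1,"tx": 3,"ty": 0,"tz": 0,"ax": 0,"ay": 0,"az": 0},{"jaw": 1,"tx": 3,"ty": 0,"tz": 0,"ax": 0,"ay": 0,"az": 0},{"jaw": 1,"tx": 3,"ty": 0,"tz": 0,"ax": 0,"ay": 0,"az": 0}]'

```text
time: 22.88
ee_pos: [0.4459, 0.0121, 0.0697]
tool_rot: [-2.541, 1.571, -0.742]
force: [-1.5, -0.6, -1.1]
width: 0.0106
```

```bash
python3 plan.py 445.8 0 49 14.2
python3 - <<'E'
from h import *
for n in ("side",):
    d=get_image(n);c=d["frame"][:,:,::-1]
    u=proj(d,[.446,0,.03])[0].astype(int);c=c[u[1]-70:u[1]+60,u[0]-70:u[0]+70];cv2.imwrite(f"pics/{n}11.png",cv2.resize(c,None,fx=4.5,fy=4.5))
E
```

```text
t 22.88 p mm [445.9  12.1  69.7] jaw yaw 103.1 tilt 0.01 w 10.6 F [-1.5 -0.6 -1.1] j6 -1.8
(445.8, 0.0, 49.0, 14.2) -> t cm [ 2.07  0.29 -1.17] a deg [-1.1 -0.   0. ] k 90
```

View pics/side11.png

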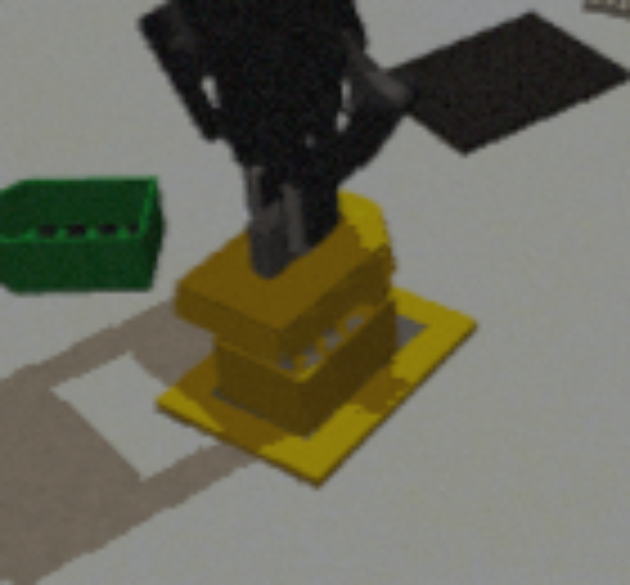

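The lid is still 12 mm off toward +y because the joint-speed limit clipped the move. Correct it at this height, then look again.

jog_arm --steps '[{"jaw": 1,"tx": 0,"ty": 0.15,"tz": -0.6,"ax": -0.5,"ay": 0,"az": 0},{"jaw": 1,"tx": 0,"ty": 0.3,"tz": -1.15,"ax": -1.1,"ay": 0,"az": 0},{"jaw": 1,"tx": 0,"ty": 0.3,"tz": -1.15,"ax": -1.1,"ay": 0,"az": 0},{"jaw": 1,"tx": 0,"ty": 0.3,"tz": -1.15,"ax": -1.1,"ay": 0,"az": 0},{"jaw": 1,"tx": 0,"ty": 0.3,"tz": -1.15,"ax": -1.1,"ay": 0,"az": 0}]'

```text
time: 23.55
ee_pos: [0.4454, -0.0005, 0.0697]
tool_rot: [-2.777, 1.571, -0.959]
force: [0.3, -0.4, -1.1]
width: 0.0106
```

```bash
python3 plan.py 445.8 0 49 14.2
python3 - <<'E'
from h import *
d=get_image("side")
np.save("img5.npy",dict(D=d),allow_pickle=True)
im=cv2.resize(d["frame"][:,:,::-1],None,fx=5,fy=5,interpolation=cv2.INTER_CUBIC)
def dr(m,x,y,a,z,col):
    uv=((proj(d,pose(m,x,y,math.radians(a),z))+.5)*5-.5).round().astype(int);k=len(uv)//2
    cv2.polylines(im,[uv[:k].reshape(-1,1,2),uv[k:].reshape(-1,1,2)],True,col,1)
dr(plate,.4464,.0041,14.5,0,(0,0,255)); dr(tray,.4464,.0041,14.2,.006,(255,0,255)); dr(lid,.4464,.0041,14.2,.0463,(255,255,0))
u=(proj(d,[.446,0,.03])[0]*5).astype(int)
cv2.imwrite("pics/side12.png",im[u[1]-300:u[1]+250,u[0]-350:u[0]+350])
E
```

```text
t 23.55 p mm [445.4  -0.5  69.7] jaw yaw 104.1 tilt 0.0 w 10.6 F [ 0.3 -0.4 -1.1] j6 -1.84
(445.8, 0.0, 49.0, 14.2) -> t cm [ 2.07 -0.05  0.04] a deg [-0.1 -0.   0. ] k 90
```

View pics/side12.png

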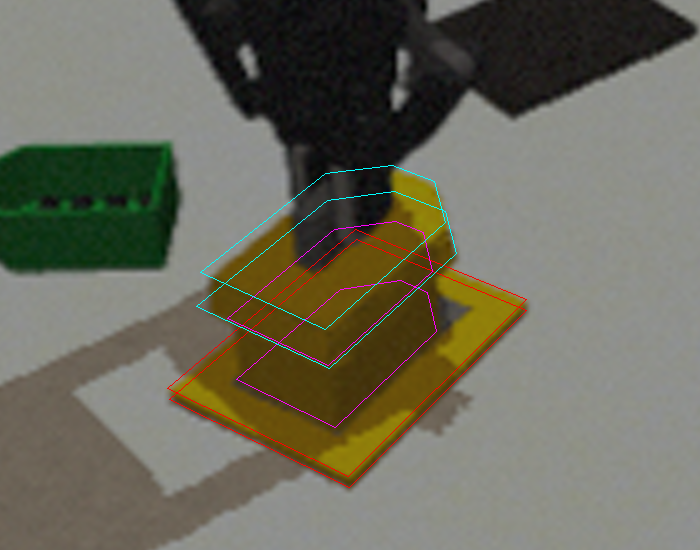

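Run:
```python
from h import *
d=np.load("img5.npy",allow_pickle=True).item()["D"]
u=proj(d,[.446,0,.04])[0].astype(int)
c=d["frame"][u[1]-40:u[1]+40,u[0]-45:u[0]+45,::-1]
c=np.clip(cv2.resize(c,None,fx=7,fy=7,interpolation=cv2.INTER_CUBIC)*1.8,0,255)
cv2.imwrite("pics/side13.png",c);print(u)
for m,x,y,a,z in((tray,.4464,.0041,14.2,.006),(lid,.4464,.0041,14.2,.0463)):
    print((((proj(d,pose(m,x,y,math.radians(a),z))-u+[45,40])+.5)*7).round(0).tolist())
```

```text
[208 209]
[[299.0, 485.0], [441.0, 351.0], [428.0, 296.0], [390.0, 280.0], [306.0, 292.0], [160.0, 419.0], [289.0, 399.0], [435.0, 266.0], [422.0, 212.0], [384.0, 196.0], [297.0, 208.0], [147.0, 333.0]]
[[291.0, 402.0], [468.0, 241.0], [452.0, 183.0], [381.0, 154.0], [288.0, 167.0], [104.0, 316.0], [285.0, 347.0], [453.0, 198.0], [438.0, 141.0], [379.0, 118.0], [284.0, 130.0], [110.0, 269.0]][ WARN:0@0.670] global loadsave.cpp:1063 imwrite_ Unsupported depth image for selected encoder is fallbacked to CV_8U.
```

View pics/side13.png

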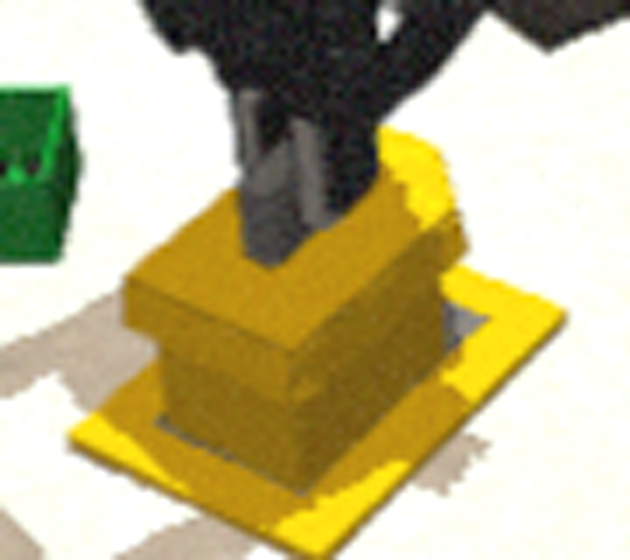

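Lid corners (122,325), (293,400), (468,245) sit evenly around the tray to within about 1.5 mm. Lowering it gently.

jog_arm --steps '[{"jaw": 1,"tx": 0.4,"ty": 0,"tz": 0.07,"ax": 0,"ay": 0,"az": 0},{"jaw": 1,"tx": 0.8,"ty": 0,"tz": 0.07,"ax": 0,"ay": 0,"az": 0},{"jaw": 1,"tx": 1.2,"ty": 0,"tz": 0.07,"ax": 0,"ay": 0,"az": 0},{"jaw": 1,"tx": 1.5,"ty": 0,"tz": 0.07,"ax": 0,"ay": 0,"az": 0},{"jaw": 1,"tx": 1.7,"ty": 0,"tz": 0.07,"ax": 0,"ay": 0,"az": 0}]'

```text
time: 24.22
ee_pos: [0.4451, 0.0002, 0.0525]
tool_rot: [1.56, 1.571, -2.906]
force: [-1.0, -0.4, -1.3]
width: 0.0108
```

```bash
python3 plan.py 445.8 0 49 14.2
```

```text
t 24.23 p mm [4.451e+02 2.000e-01 5.250e+01] jaw yaw 104.1 tilt 0.02 w 10.8 F [-1.  -0.4 -1.3] j6 -1.84
(445.8, 0.0, 49.0, 14.2) -> t cm [ 0.35 -0.06 -0.03] a deg [-0.1  0.  -0. ] k 90
```

No contact down to 9 mm of engagement. Seating it the last 3–4 mm.

jog_arm --steps '[{"jaw": 1,"tx": 0.1,"ty": 0,"tz": 0,"ax": 0,"ay": 0,"az": 0},{"jaw": 1,"tx": 0.2,"ty": 0,"tz": 0,"ax": 0,"ay": 0,"az": 0},{"jaw": 1,"tx": 0.3,"ty": 0,"tz": 0,"ax": 0,"ay": 0,"az": 0},{"jaw": 1,"tx": 0.35,"ty": 0,"tz": 0,"ax": 0,"ay": 0,"az": 0},{"jaw": 1,"tx": 0.35,"ty": 0,"tz": 0,"ax": 0,"ay": 0,"az": 0}]'

```text
time: 24.85
ee_pos: [0.4452, 0.0002, 0.0493]
tool_rot: [-2.332, 1.571, -0.515]
force: [-0.4, -0.4, 0.7]
width: 0.0107
```

```bash
python3 plan.py
```

```text
t 24.85 p mm [4.452e+02 2.000e-01 4.930e+01] jaw yaw 104.1 tilt 0.01 w 10.7 F [-0.4 -0.4  0.7] j6 -1.84
```

jog_arm --steps '[{"jaw": 1,"tx": 0.05,"ty": 0,"tz": 0,"ax": 0,"ay": 0,"az": 0},{"jaw": 1,"tx": 0.05,"ty": 0,"tz": 0,"ax": 0,"ay": 0,"az": 0},{"jaw": 0.7,"tx": 0,"ty": 0,"tz": 0,"ax": 0,"ay": 0,"az": 0},{"jaw": 0.5,"tx": 0,"ty": 0,"tz": 0,"ax": 0,"ay": 0,"az": 0},{"jaw": 0.5,"tx": -1,"ty": 0,"tz": 0,"ax": 0,"ay": 0,"az": 0}]'

```text
time: 25.48
ee_pos: [0.4446, 0.0002, 0.059]
tool_rot: [1.332, 1.569, -3.134]
force: [0.8, -0.0, 0.5]
width: 0.0427
```

jog_arm --steps '[{"jaw": 0.2,"tx": -3,"ty": 0,"tz": 0,"ax": 0,"ay": 0,"az": 0},{"jaw": 0,"tx": -6,"ty": 0,"tz": 0,"ax": 0,"ay": 0,"az": 0},{"jaw": 0,"tx": -9,"ty": -3,"tz": 0,"ax": 10.5,"ay": 0,"az": 0},{"jaw": 0,"tx": -9,"ty": -8,"tz": 0,"ax": 21,"ay": 0,"az": 0},{"jaw": 0,"tx": -9,"ty": -13,"tz": 0,"ax": 31.5,"ay": 0,"az": 0}]'

```text
time: 26.1
ee_pos: [0.5729, 0.0322, 0.1507]
tool_rot: [-1.298, 1.568, -0.037]
force: [-0.3, -0.0, 1.1]
width: 0.0851
```

```bash
python3 plan.py 668.3 -142.5 110 -30
python3 - <<'E'
from h import *
for n in("side","top"):
    d=get_image(n);c=d["frame"][:,:,::-1]
    u=proj(d,[.446,0,.03])[0].astype(int);c=c[u[1]-50:u[1]+50,u[0]-60:u[0]+60];cv2.imwrite(f"pics/{n}14.png",np.clip(cv2.resize(c,None,fx=6,fy=6)*1.5,0,255).astype(np.uint8))
E
```

```text
t 26.1 p mm [572.9  32.2 150.7] jaw yaw 72.3 tilt 0.13 w 85.1 F [-0.3 -0.   1.1] j6 -1.22
(668.3, -142.5, 110.0, -30.0) -> t cm [  4.1  -14.4  -13.73] a deg [12.3  0.   0.1] k 90
```

View pics/side14.png

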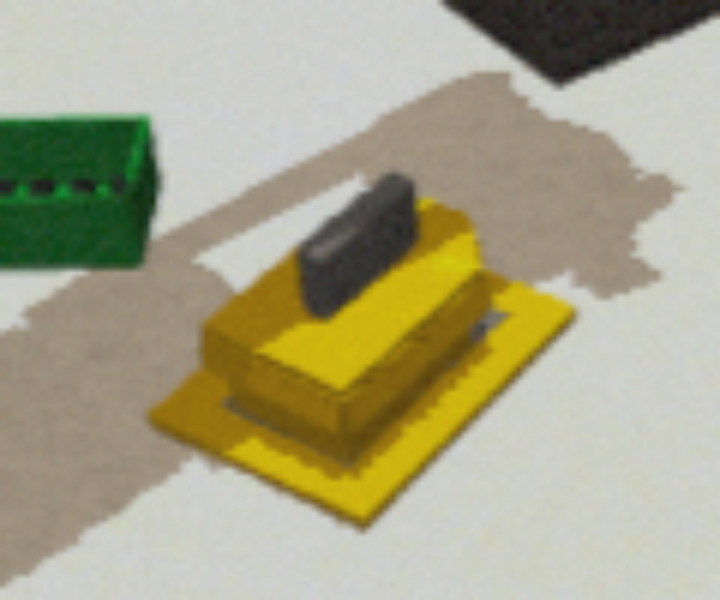

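View pics/top14.png

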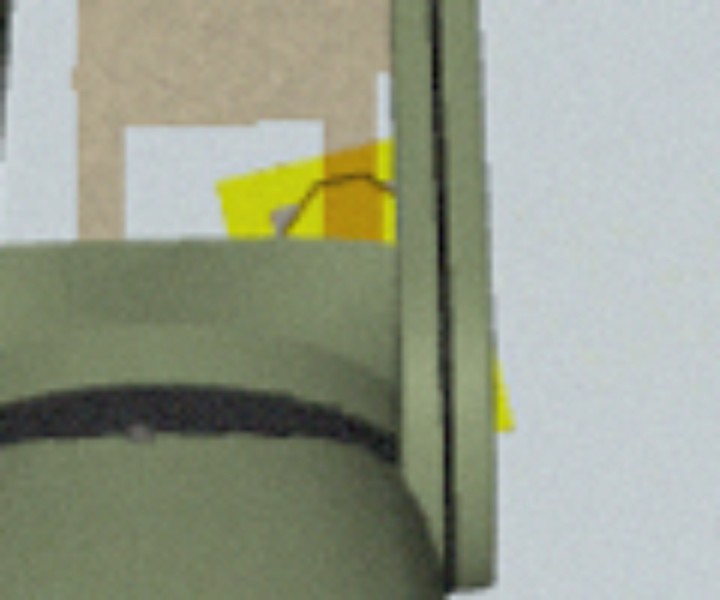

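The yellow lid sits level and fully down: skirt even at crop (230,370)–(345,425), bar upright. Now the blue lid.

jog_arm --steps '[{"jaw": 0,"tx": 0,"ty": -3,"tz": -2.9,"ax": 3,"ay": 0,"az": 0},{"jaw": 0,"tx": 1,"ty": -6.5,"tz": -6.2,"ax": 6,"ay": 0,"az": 0},{"jaw": 0,"tx": 2,"ty": -10,"tz": -9.5,"ax": 9,"ay": 0,"az": 0},{"jaw": 0,"tx": 3,"ty": -13,"tz": -12.4,"ax": 12,"ay": 0,"az": 0},{"jaw": 0,"tx": 4,"ty": -14.4,"tz": -13.7,"ax": 12.7,"ay": 0,"az": 0}]'

```text
time: 26.82
ee_pos: [0.6678, -0.1438, 0.109]
tool_rot: [2.929, 1.571, -2.31]
force: [-0.7, 0.7, 0.2]
width: 0.0855
```

jog_arm --steps '[{"jaw": 0,"tx": 2,"ty": 0,"tz": 0,"ax": 0,"ay": 0,"az": 0},{"jaw": 0,"tx": 4,"ty": 0,"tz": 0,"ax": 0,"ay": 0,"az": 0},{"jaw": 0,"tx": 4,"ty": 0,"tz": 0,"ax": 0,"ay": 0,"az": 0},{"jaw": 0,"tx": 4,"ty": 0,"tz": 0,"ax": 0,"ay": 0,"az": 0},{"jaw": 0,"tx": 4,"ty": 0,"tz": 0,"ax": 0,"ay": 0,"az": 0}]'

```text
time: 27.45
ee_pos: [0.6683, -0.1417, 0.0706]
tool_rot: [-1.284, 1.569, -0.237]
force: [0.6, 0.7, 0.3]
width: 0.0854
```

```bash
python3 plan.py 668.3 -142.3 23 -30.4
python3 - <<'E'
from h import *
for n in ("side",):
    d=get_image(n);c=d["frame"][:,:,::-1]
    u=proj(d,[.668,-.142,.03])[0].astype(int);c=c[u[1]-60:u[1]+60,u[0]-80:u[0]+80];cv2.imwrite(f"pics/{n}15.png",cv2.resize(c,None,fx=4,fy=4))
E
```

```text
t 27.45 p mm [ 668.3 -141.7   70.6] jaw yaw 59.9 tilt 0.12 w 85.4 F [0.6 0.7 0.3] j6 -1.27
(668.3, -142.3, 23.0, -30.4) -> t cm [ 4.76 -0.02 -0.05] a deg [0.3 0.  0.1] k 90
```

View pics/side15.png

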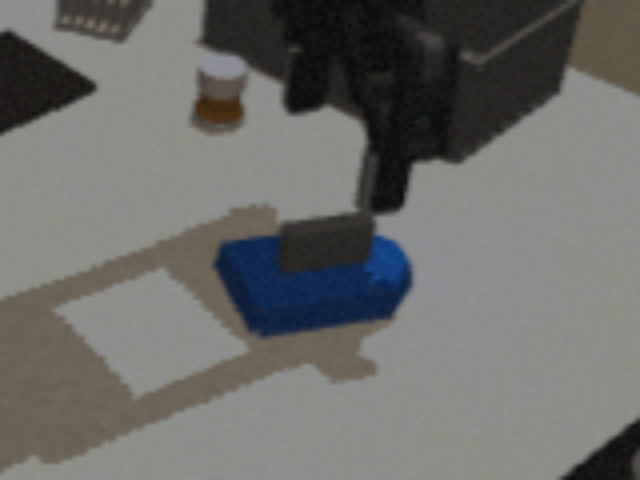

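jog_arm --steps '[{"jaw": 0,"tx": 2,"ty": 0,"tz": 0,"ax": 0,"ay": 0,"az": 0},{"jaw": 0,"tx": 4,"ty": 0,"tz": 0,"ax": 0,"ay": 0,"az": 0},{"jaw": 0,"tx": 4.75,"ty": 0,"tz": 0,"ax": 0,"ay": 0,"az": 0},{"jaw": 0.4,"tx": 4.75,"ty": 0,"tz": 0,"ax": 0,"ay": 0,"az": 0},{"jaw": 0.6,"tx": 4.75,"ty": 0,"tz": 0,"ax": 0,"ay": 0,"az": 0}]'

```text
time: 28.12
ee_pos: [0.6685, -0.142, 0.0228]
tool_rot: [-1.296, 1.569, -0.25]
force: [0.3, 0.7, 0.8]
width: 0.0516
```

jog_arm --steps '[{"jaw": 0.8,"tx": 0,"ty": 0,"tz": 0,"ax": 0,"ay": 0,"az": 0},{"jaw": 1,"tx": 0,"ty": 0,"tz": 0,"ax": 0,"ay": 0,"az": 0},{"jaw": 1,"tx": 0,"ty": 0,"tz": 0,"ax": 0,"ay": 0,"az": 0},{"jaw": 1,"tx": 0,"ty": 0,"tz": 0,"ax": 0,"ay": 0,"az": 0},{"jaw": 1,"tx": 0,"ty": 0,"tz": 0,"ax": 0,"ay": 0,"az": 0}]'

```text
time: 28.75
ee_pos: [0.6681, -0.142, 0.0224]
tool_rot: [-1.348, 1.57, -0.303]
force: [-1.2, 0.5, 5.3]
width: 0.0106
```

```bash
python3 plan.py 453 -236 110 -7
```

```text
t 28.75 p mm [ 668.1 -142.    22.4] jaw yaw 59.9 tilt 0.07 w 10.6 F [-1.2  0.5  5.3] j6 -1.27
(453.0, -236.0, 110.0, -7.0) -> t cm [ -8.78  13.89 -18.92] a deg [-23.1   0.    0.1] k 90
```

jog_arm --steps '[{"jaw": 1,"tx": -2,"ty": 0,"tz": 0,"ax": 0,"ay": 0,"az": 0},{"jaw": 1,"tx": -5.5,"ty": 0,"tz": 0,"ax": 0,"ay": 0,"az": 0},{"jaw": 1,"tx": -8.5,"ty": 2,"tz": -2.7,"ax": -3,"ay": 0,"az": 0},{"jaw": 1,"tx": -8.8,"ty": 5.2,"tz": -7.1,"ax": -9,"ay": 0,"az": 0},{"jaw": 1,"tx": -8.8,"ty": 8.3,"tz": -11.3,"ax": -15,"ay": 0,"az": 0}]'

```text
time: 29.38
ee_pos: [0.5378, -0.1984, 0.1096]
tool_rot: [-2.913, 1.57, -1.601]
force: [0.6, -1.6, -1.2]
width: 0.0107
```

```bash
python3 plan.py 453 -236 80 -7
```

```text
t 29.38 p mm [ 537.8 -198.4  109.6] jaw yaw 75.2 tilt 0.02 w 10.7 F [ 0.6 -1.6 -1.2] j6 -1.68
(453.0, -236.0, 80.0, -7.0) -> t cm [ 2.96  7.24 -5.8 ] a deg [-7.8 -0.   0. ] k 90
```

jog_arm --steps '[{"jaw": 1,"tx": 0.5,"ty": 2.5,"tz": -2,"ax": -3,"ay": 0,"az": 0},{"jaw": 1,"tx": 1.5,"ty": 5,"tz": -4,"ax": -5.5,"ay": 0,"az": 0},{"jaw": 1,"tx": 2.5,"ty": 6.7,"tz": -5.4,"ax": -7.8,"ay": 0,"az": 0},{"jaw": 1,"tx": 3,"ty": 7.2,"tz": -5.8,"ax": -7.8,"ay": 0,"az": 0},{"jaw": 1,"tx": 3,"ty": 7.2,"tz": -5.8,"ax": -7.8,"ay": 0,"az": 0}]'

```text
time: 30.0
ee_pos: [0.4547, -0.2352, 0.0793]
tool_rot: [0.928, 1.57, 2.37]
force: [0.8, 0.7, -0.3]
width: 0.0108
```

```bash
python3 plan.py 453.3 -236 68 -7
```

```text
t 30.0 p mm [ 454.7 -235.2   79.3] jaw yaw 82.7 tilt 0.04 w 10.8 F [ 0.8  0.7 -0.3] j6 -1.94
(453.3, -236.0, 68.0, -7.0) -> t cm [ 1.13  0.13 -0.09] a deg [-0.3  0.  -0. ] k 90
```

jog_arm --steps '[{"jaw": 1,"tx": 0.6,"ty": 0.1,"tz": -0.05,"ax": -0.3,"ay": 0,"az": 0},{"jaw": 1,"tx": 1.1,"ty": 0.1,"tz": -0.05,"ax": -0.3,"ay": 0,"az": 0},{"jaw": 1,"tx": 1.1,"ty": 0.1,"tz": -0.05,"ax": -0.3,"ay": 0,"az": 0},{"jaw": 1,"tx": 1.1,"ty": 0.1,"tz": -0.05,"ax": -0.3,"ay": 0,"az": 0},{"jaw": 1,"tx": 1.1,"ty": 0.1,"tz": -0.05,"ax": -0.3,"ay": 0,"az": 0}]'

```text
time: 30.62
ee_pos: [0.4538, -0.2357, 0.0689]
tool_rot: [-2.124, 1.57, -0.675]
force: [-0.3, 0.2, -1.1]
width: 0.0108
```

```bash
python3 plan.py 453.5 -235.7 48.4 -7;python3 - <<'E'
from h import *
d=get_image("side")
u=proj(d,[.4535,-.2357,.04])[0].astype(int)
c=d["frame"][u[1]-45:u[1]+50,u[0]-60:u[0]+60,::-1]
cv2.imwrite("pics/side16.png",np.clip(cv2.resize(c,None,fx=6,fy=6,interpolation=cv2.INTER_CUBIC)*1.8,0,255).astype(np.uint8))
for m,z in((tray,.006),(lid,.0456)):
    print((((proj(d,pose(m,.4543,-.2332,math.radians(-7),z))-u+[60,45])+.5)*6).round(0).tolist())
E
```

```text
t 30.62 p mm [ 453.8 -235.7   68.9] jaw yaw 83.0 tilt 0.03 w 10.8 F [-0.3  0.2 -1.1] j6 -1.95
(453.5, -235.7, 48.4, -7.0) -> t cm [2.05 0.03 0.  ] a deg [ 0. -0.  0.] k 90
[[294.0, 490.0], [476.0, 367.0], [476.0, 295.0], [442.0, 263.0], [353.0, 253.0], [175.0, 364.0], [301.0, 414.0], [488.0, 291.0], [489.0, 218.0], [453.0, 188.0], [362.0, 177.0], [178.0, 287.0]]
[[300.0, 430.0], [528.0, 279.0], [527.0, 201.0], [460.0, 144.0], [362.0, 133.0], [139.0, 264.0], [305.0, 377.0], [522.0, 237.0], [521.0, 159.0], [466.0, 113.0], [365.0, 102.0], [153.0, 225.0]]
```

View pics/side16.png

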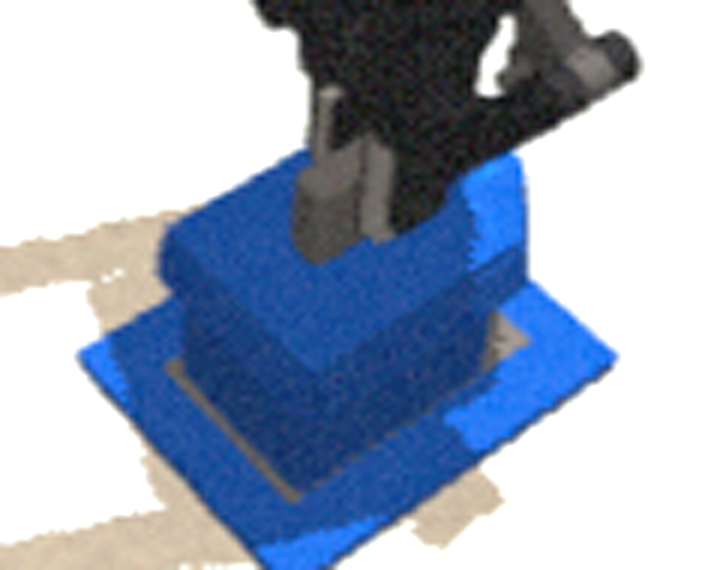

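The lid's corners shift by (+9,+4) px and the tray's by (+8,+3) px from the same model, so they are aligned. Lowering.

jog_arm --steps '[{"jaw": 1,"tx": 0.4,"ty": 0,"tz": 0,"ax": 0,"ay": 0,"az": 0},{"jaw": 1,"tx": 0.8,"ty": 0,"tz": 0,"ax": 0,"ay": 0,"az": 0},{"jaw": 1,"tx": 1.2,"ty": 0,"tz": 0,"ax": 0,"ay": 0,"az": 0},{"jaw": 1,"tx": 1.5,"ty": 0,"tz": 0,"ax": 0,"ay": 0,"az": 0},{"jaw": 1,"tx": 1.7,"ty": 0,"tz": 0,"ax": 0,"ay": 0,"az": 0}]'

```text
time: 31.3
ee_pos: [0.4536, -0.2357, 0.0515]
tool_rot: [1.406, 1.571, 2.855]
force: [-0.4, 0.2, -0.5]
width: 0.0107
```

```bash
python3 plan.py 453.5 -235.7 48.2 -7
```

```text
t 31.3 p mm [ 453.6 -235.7   51.5] jaw yaw 83.0 tilt 0.01 w 10.7 F [-0.4  0.2 -0.5] j6 -1.95
(453.5, -235.7, 48.2, -7.0) -> t cm [ 0.33  0.01 -0.  ] a deg [ 0.  0. -0.] k 90
```

jog_arm --steps '[{"jaw": 1,"tx": 0.1,"ty": 0,"tz": 0,"ax": 0,"ay": 0,"az": 0},{"jaw": 1,"tx": 0.2,"ty": 0,"tz": 0,"ax": 0,"ay": 0,"az": 0},{"jaw": 1,"tx": 0.3,"ty": 0,"tz": 0,"ax": 0,"ay": 0,"az": 0},{"jaw": 1,"tx": 0.38,"ty": 0,"tz": 0,"ax": 0,"ay": 0,"az": 0},{"jaw": 1,"tx": 0.38,"ty": 0,"tz": 0,"ax": 0,"ay": 0,"az": 0}]'

```text
time: 31.92
ee_pos: [0.4537, -0.2357, 0.0483]
tool_rot: [-2.133, 1.57, -0.684]
force: [0.0, 1.1, 3.6]
width: 0.0105
```

```bash
python3 plan.py
```

```text
t 31.93 p mm [ 453.7 -235.7   48.3] jaw yaw 83.0 tilt 0.02 w 10.5 F [0.  1.1 3.6] j6 -1.95
```

Seated with 3.6 N. Release and lift; then retreat to the start side for the last look.

jog_arm --steps '[{"jaw": 0.7,"tx": 0,"ty": 0,"tz": 0,"ax": 0,"ay": 0,"az": 0},{"jaw": 0.5,"tx": 0,"ty": 0,"tz": 0,"ax": 0,"ay": 0,"az": 0},{"jaw": 0.5,"tx": -1,"ty": 0,"tz": 0,"ax": 0,"ay": 0,"az": 0},{"jaw": 0.3,"tx": -4,"ty": 0,"tz": 0,"ax": 0,"ay": 0,"az": 0},{"jaw": 0,"tx": -9,"ty": 0,"tz": 0,"ax": 0,"ay": 0,"az": 0}]'

```text
time: 32.55
ee_pos: [0.4527, -0.2352, 0.1381]
tool_rot: [1.208, 1.567, 2.657]
force: [-0.1, -0.3, 1.1]
width: 0.0759
```

```bash
python3 plan.py 300 -480 230 -7
```

```text
t 32.55 p mm [ 452.7 -235.2  138.1] jaw yaw 83.0 tilt 0.2 w 75.9 F [-0.1 -0.3  1.1] j6 -1.95
(300.0, -480.0, 230.0, -7.0) -> t cm [ -9.18  12.21 -26.15] a deg [ 0.   0.1 -0.2] k 90
```

jog_arm --steps '[{"jaw": 0,"tx": -4,"ty": 1,"tz": -2,"ax": 6,"ay": 0,"az": 0},{"jaw": 0,"tx": -7,"ty": 3.5,"tz": -7.5,"ax": 13,"ay": 0,"az": 0},{"jaw": 0,"tx": -9,"ty": 6,"tz": -13,"ax": 20,"ay": 0,"az": 0},{"jaw": 0,"tx": -9,"ty": 8.5,"tz": -18.5,"ax": 26,"ay": 0,"az": 0},{"jaw": 0,"tx": -9,"ty": 11,"tz": -24,"ax": 30,"ay": 0,"az": 0}]'

```text
time: 33.17
ee_pos: [0.3151, -0.4609, 0.2294]
tool_rot: [-1.828, 1.568, -0.905]
force: [0.7, 0.3, -0.1]
width: 0.0854
```

Run:
```python
from meas import *
T=get_image("top");D=get_image("side")
np.save("img6.npy",dict(T=T,D=D),allow_pickle=True)
cv2.imwrite("pics/top17.png",cv2.resize(T["frame"][80:300,80:430,::-1],None,fx=2.25,fy=2.25))
cv2.imwrite("pics/side17.png",cv2.resize(D["frame"][100:350,100:470,::-1],None,fx=2.1,fy=2.1))
meas("bp",plate,"blue",0,[.4526,-.2358,-.12],[[T]],0)
meas("yp",plate,"yellow",0,[.4456,.0002,.25],[[T]],0)
print(sense()["time"])
```

```text
bp [ 452.7 -235.7   -7. ] 0.023
yp [445.9   0.6  15. ] 0.028
33.275
```

View pics/top17.png

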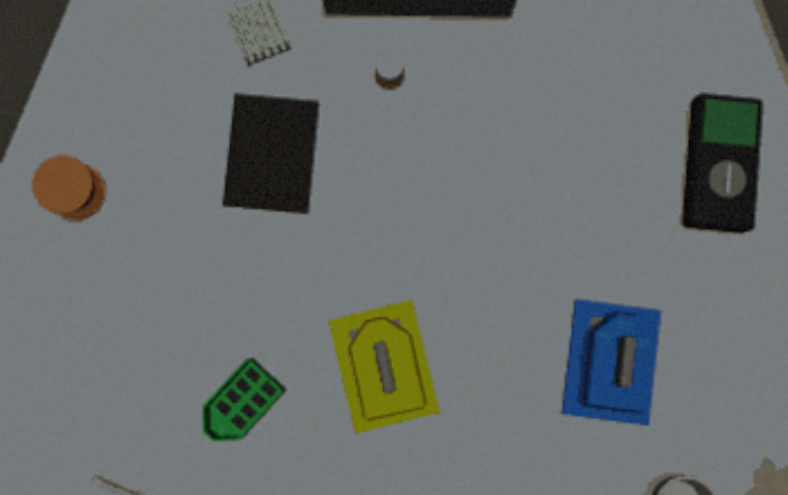

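View pics/side17.png

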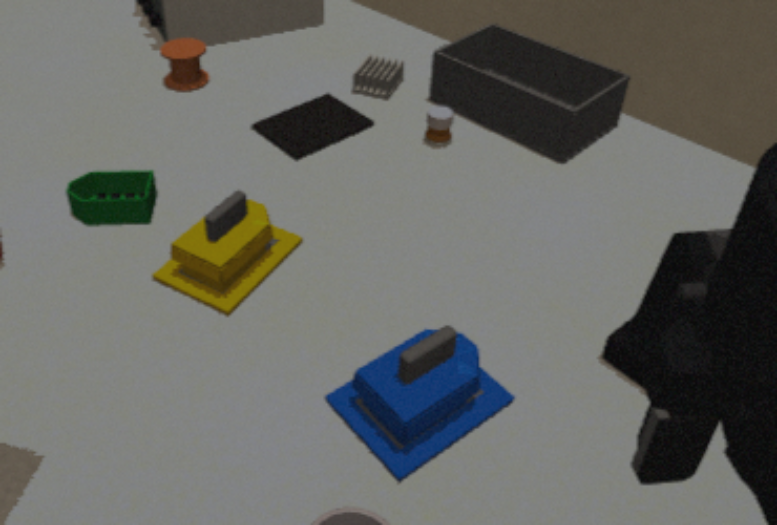

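Run:
```python
from meas import *
q=np.load("img6.npy",allow_pickle=True).item();T=q["T"]
for (x,y),z in (((.4527,-.2357),.07),((.4457,.0005),.07)):
    im=cv2.resize(T["frame"],None,fx=8,fy=8,interpolation=cv2.INTER_CUBIC);h=cv2.cvtColor(im,cv2.COLOR_RGB2HSV)
    u=proj(T,[x,y,z])[0]; m=(h[:,:,1]<75).astype(np.uint8); w=np.zeros_like(m); cv2.circle(w,tuple(((u+.5)*8).astype(int)),90,1,-1)
    n,l,st,c=cv2.connectedComponentsWithStats(m&w); i=1+np.argmax(st[1:,4])
    ys,xs=np.nonzero(l==i); r=cv2.minAreaRect(np.c_[xs,ys].astype(np.float32))
    pts=unproj(T,(cv2.boxPoints(r)+.5)/8-.5,z)[:,:2]*1000
    e=sorted([(np.linalg.norm(pts[k]-pts[k-1]),k) for k in range(4)])[-1]; v=pts[e[1]]-pts[e[1]-1]
    print(pts.mean(0).round(1),"len",round(e[0],1),"yaw",round(math.degrees(math.atan(v[1]/v[0])),1))
m=[unproj(T,(np.array(p)/2.25+80),z)[0,:2].round(3) for p,z in (((62,184),.048),((727,165),.038))];print(m)
```

```text
[ 453.7 -234.2] len 47.5 yaw -7.4
[446.3  -0.9] len 48.2 yaw 13.0
[array([0.624, 0.324]), array([ 0.654, -0.349])]
```

Run:
```python
from h import *
a=np.load("img0.npy",allow_pickle=True).item();b=np.load("img6.npy",allow_pickle=True).item()
for n,p in(("reel",(.63,.325,.03)),("meter",(.655,-.347,.02)),("green",(.406,.149,.02))):
    u=proj(a["T"],p)[0].astype(int);s=np.s_[u[1]-35:u[1]+35,u[0]-32:u[0]+32]
    A=a["T"]["frame"][s].astype(np.float32).mean(2);B=b["T"]["frame"][s].astype(np.float32).mean(2)
    print(n,cv2.phaseCorrelate(A,B),np.abs(A-B).mean().round(2))
print(job_done(),sense()["time"])
```

```text
reel ((-0.03395659378880822, -0.021062058461026822), 0.9972607837989926) 2.04
meter ((0.03801734881847807, 0.04801769332782868), 0.9800473559233878) 2.89
green ((0.0073778901119432305, 0.03420328613600532), 1.0328526795945234) 2.37
the job is handed in; nothing more can be done
the job is handed in; nothing more can be done
```

The trays are swapped, both are closed with the lid of their own colour, and the job is handed in at about 33 s. I set the blue tray down on the black mat and let go of it. The yellow tray then went to the yellow plate, and the blue tray to the blue plate. Only after that did each lid go on, cut corners over cut corners.

**Last checks**
- **Lids:** in the pictures both look level and fully down. The blue lid pressed back with 3.6 N before release; the yellow one touched down only lightly.
- **Centring:** seen from above, both lid bars lie about 1.5–2 mm from their plate centres. Their angles differ from the plates by about 0.4° (blue) and 1.5–2° (yellow). The yellow tray measured within about 0.6° of its plate before the lid went on.
- **Reel, meter and green tray:** comparing the first and last top pictures, none of them moved (under 0.1 pixel).

**Disagreement:** the top and side cameras differed by about 2.5 mm in y. The side view put the blue tray roughly 2 mm off centre and the top view about 1 mm. I left it as it was.

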